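Lift the finished bearing cover off the slab and shut it in its case

TASK

Pick up the red-handled lifter and set the front edge of its blade lightly on the dark slab, clear of the aluminium bearing cover, then slide it along the slab under the cover, which will come up against the fence, until the blade is well beneath it; never touch the cover with the gripper or press the lifter hard on the slab. Carry the cover level on the blade to the grey case, lower it onto the middle of the two black rails so that the blade sinks between them, and only then draw the blade out through the open front. Lay the lifter flat back on the middle of its blue mat, gently close the case's clear lid all the way, and leave the other things on the bench where they are.

Things in the scene. Friction and masses are not known exactly. Their poses are not given: they have to be found in the camera images.
- lifter: Lifter (spatula), 0.14 kg, lying on its blade on the blue mat, origin within 20 of the mat's centre, yaw within 0.25 rad of the mat's. Origin: middle of the blade's rear edge, on its underside; x forward along the blade, y left, z up. Blade: flat steel, x 0 to 92, 50 wide, 1.8 thick. A 20 wide tang slopes from its rear up to the handle; it stops the blade from going in farther than x = 0.
- lifter_grip (a point): Middle of the handle where it is best gripped, from above and across y (lifter x = -45, z = 55). The handle is a red bar along x, parallel to the blade, from x = -105 to -20, 18 wide (y), 24 high (z 43 to 67 above the blade's underside).
- lifter_tip (a point): Middle of the blade's front edge, on the underside (lifter x = 92).
- cover: Bearing cover: flat aluminium square, 0.13 to 0.2 kg. Origin: centre of its underside, z up. Underside 96 x 96; on each side a lip slopes up at 19 degrees, so the whole is 113 x 113 and the lip's outer lower edge is 2.9 above the slab. Only a blade whose front edge runs on the slab, nose down about 0.15 rad, gets under. Plate 3 thick, bearing in the middle 42 wide, 4 proud.
- slab: Dark slab, fixed, 210 (x) x 160 (y) x 20 high. Origin: centre of its underside, on the bench; +x points to the fence. The blade goes under from the -x side. The cover lies on it with its centre at x = 0 to +10, up to 10 off the middle line, yaw within 0.1 rad of the slab's. Fence: an aluminium bar across the slab beyond the cover, 140 long (y), 12 high; it was clamped anywhere with its face at x = 68 to 92. Friction about 0.6.
- case: Grey case, fixed. Origin: centre of the underside of its 180 (x) x 170 (y) x 8 base; -x is the open front, +x the back wall (50 high, inner face x = 78). Two black rails along x from x = -73 to +57, each 14 wide, tops at z = 22, inner faces at y = -31 and +31; the base between them is at z = 8.
- nest (a point): Middle between the rails at the height of their tops (case x = -8, y = 0, z = 22): where the cover's origin belongs. Its axes are the case's.
- lid (a joint): Angle of the clear lid, rad: 0 shut, 1.3 to 1.55 (nearly upright) at the start, 1.6 at its stop. A stiff hinge holds it where it is left; 2 to 3 N at the free edge moves it. It turns about the case's y axis through point lid_hinge.
- lid_hinge (a point): Middle of the hinge line (case x = 78, z = 50). Axes are the lid's: its panel (4 thick, 160 wide) reaches from here 155 along -x; z is its outer normal.
- lid_lip (a point): Middle of the lid's free edge, marked orange, on the smooth outer face: 155 along the lid's -x, 4 along its z from the hinge. On the inner side a skirt 26 deep runs along the free edge and the sides; with the lid open it points to the case's front.
- mat: Blue mat, fixed, 250 (x) x 130 (y) x 3 thick, where the lifter belongs. Origin: centre of its underside, on the bench.
- motor: Black square motor, 57 x 57 x 100, lying at the back; leave it alone. Origin: middle of its underside.
- can: Yellow can, 70 across, 120 high, at the back; leave it alone. Origin: middle of its underside.
- bearing: Steel bearing ring, 42 across, 12 high, in the near part of the bench between two stations; leave it alone. Origin: middle of its underside.
- parallel: Steel block, 50 x 25 x 25, in the near part of the bench between two stations; leave it alone. Origin: middle of its underside.
- wrench: Wrench lying on the left side; leave it alone. Origin: middle of its underside.
- screwdriver: Screwdriver lying on the right side; leave it alone. Origin: middle of its underside.
- pot: Dark steel cup, 70 across, 50 high, at the back right; leave it alone. Origin: middle of its underside.
There are look-alikes about, which are no part of the job. What is shaped like the case but yellow is not meant. What is shaped like the lifter but green is not meant.

How it is judged:
By the outcome, as a careful person would: the job done as asked, in the order asked, and still so for the second after the job is handed in, with the robot touching nothing.
It also fails if it takes over 72 s, if anything falls off the work surface, if the arm or the gripper's body presses on something with over 40 N, if the wrist force passes 120 N, or if a joint passes its speed limit or range.

ROBOT

A 6-joint arm with a two-finger parallel gripper is mounted at the origin on the work surface. World frame = base frame: x ahead of the robot, y to its left, z up, the work surface at z = 0. Lengths are in m, angles in degrees, forces in N, time in s.
With the tool pointing down it reaches from about 0.375 to 0.9 m from the base axis. Payload 3.1 kg.
Tool frame: the origin (TCP) lies between the finger pads; the fingertips stand bot.tip_extent ahead of it and the grasp point (between the pads) lies 2 mm behind it (bot.tip_extent is the distance from the TCP to the fingertips, in m); z points along the fingers, y is the direction in which the jaws open and shut (so a half turn about z gives the same grasp; the last joint's range is limited). The gripper opens to 87 mm and grips with 3 to 60 N. Pads are 19 mm wide; open, the fingers measure 117 mm over their backs; the gripper's body (75 mm by 190 mm) begins 51 mm behind the grasp point.
Start: joints at [-76.232, 30.224, 82.088, -0, 67.689, -10.227], TCP at [0.254, -0.571, 0.24] pointing down, gripper open.
Joint ranges: [-176.69, 176.69], [-43.24, 126.21], [12.49, 139.97], [-82, 262], [0, 151.66], [-163.58, 163.58]. Speed limits (degrees/s): [159.86, 159.86, 180, 180, 180, 180].

INTERFACE

Orientations are given as a 3x3 rotation matrix whose columns are the frame's x, y, z axes.
In Python, from rig import bot, imaging, recognise, masks_of, mark_of gives the robot as it stands.
- The arm moves only by the tool send_rows, never from a script. Its argument "plan" is a list that holds one entry, the list of rows, each a list of 5 numbers: the shift along the world's x, y, z normalised to -1 to 1, where 1 is 0.03 m, then the turn about the world's z normalised to -1 to 1, where 1 is 0.1 rad, then the closure, from -1 (fully open) to 1 (shut). A call has 1 to 20 rows; each row shifts and turns the commanded pose from where the row before left it; what a row does not reach is not made up. A row lasts 1/10 s, in which the tool goes at most 50 mm and 8.59 degrees, less where a joint would pass 70% of its speed; a pose out of reach is approached as far as the arm can. A call with a number of a shift or a turn outside -1 to 1 is refused whole. A call with a gripper value outside its range is refused whole. The fingers move at their own pace and stop on an object; the grip force is fixed at half the most. Time passes only in rows, so rows that do not move let the fingers close. It gives the time, the measured TCP pose, the force and the opening at its end, in the units of the state.
- bot.read_state(): the state, without advancing time (a new reading comes with each control period).
- imaging.capture(name): name is "scene" or "top" or "wrist"; returns a dict with "img" (384x512x3 uint8, blue, green, red), "mtx" (3x3 intrinsics, pixels), "pose" (4x4, takes a point from camera to world coordinates); the wrist camera has in their place "T_tool_cam" (4x4, takes a point from camera to tool coordinates, whose origin is the TCP and whose axes are the flange's). Camera axes: x right, y down, z forward; pixel columns grow to the right and rows downward; lengths in m; the calibration is good to about 2 mm. A picture is of the moment at which its call begins: read the wrist's pose just before it. There is no depth.
- bot.hand_in(): hands the job in, once; it reports no verdict.
Trained networks look in the newest picture that a camera, given by its name, has taken for a name from the list of things; names that differ only in an ending like _2 or _b are one class to them, and where a whole thing is asked for, a point or a joint stands for the part that bears it (a point fixed in the world has none). Each returns a list of dicts, best first, with "conf" (0 to 1); they miss things now and then, are a little off and sometimes report something else, mostly with a low value. They report only what shows in the picture. A call takes as long as a camera call. They do not tell look-alikes from the thing itself.
- recognise(camera, target): "at" ([x, y, z] in m, in world coordinates, good to about 4 mm: the middle of the surface that is visible of it).
- masks_of(camera, target): "region" (384x512 bool, what is visible of it).
- mark_of(camera, target): "at" ([x, y, z] in m, in world coordinates, good to about 4 mm: a listed point, or the origin of a listed thing).
The state is a dict: "time_s": time; "joint_positions": joint angles; "qvel": joint speeds; "tau": joint torques, N m; "position": TCP position; "tcp_rot": TCP orientation; "force": force on the tool from outside, world axes, zero at the start; "moment": the same for the moment, N m; "opening": opening from 0.0 (shut) to 1.0 (fully open).
Only numpy, scipy, OpenCV 4.12 (cv2) and the standard library are available. Lean on these libraries where they do the work, as an engineer would, in place of code of your own. Each camera call takes 0.05 s, during which the arm holds its last target.

## Working session

There is one attempt and no reset: what is moved stays moved. The work goes in short steps, Python scripts to look and compute and a tool call to move; the robot and the scene stay as the last step left them, time stands still between calls to the robot, and variables do not carry over. Pictures are saved under pics/ and viewed, and the job is handed in when it is done.

Besides the shell and the picture viewer there is one more tool, called after "Call:" by a JSON object that holds its "fn" and its "kwargs". send_rows: Moves the arm, as the interface text tells. Its arguments: {"type":"object","properties":{"plan":{"type":"array"}},"required":["plan"]}

```bash
ls -la; mkdir -p pics; cat > h.py <<'E'
import numpy as np,cv2
from rig import bot,imaging,recognise,masks_of,mark_of
def snap(n,f):
    s=bot.read_state(); c=imaging.capture(n); cv2.imwrite('pics/'+f,c['img']); return c,s
E
python3 - <<'E'
from h import *
print(bot.tip_extent); s=bot.read_state(); print({k:np.round(v,3).tolist() for k,v in s.items()})
for n in ['scene','top','wrist']:
    c,_=snap(n,n+'0.png'); print(n,np.round(c['mtx'],1).tolist(),np.round(c.get('pose',c.get('T_tool_cam')),3).tolist())
    for t in ['lifter','lifter_grip','lifter_tip','cover','slab','case','nest','lid_hinge','lid_lip','mat','motor','can','bearing','parallel','wrench','screwdriver','pot']:
        print(t,[(round(float(r['conf']),2),np.round(r['at'],3).tolist()) for r in mark_of(n,t)])
E
```

```text
total 12
drwxr-xr-x  3 agent agent 4096 Dec  7 16:11 .
drwxr-xr-x 23 root  root  4096 Dec  7 16:11 ..
drwxr-xr-x  2 agent agent 4096 Dec  7 16:11 pics
0.017
{'time_s': 0.0, 'joint_positions': [-76.233, 30.279, 82.157, -0.0, 67.688, -10.228], 'qvel': [-0.038, 0.037, -0.121, 0.018, 0.051, 0.075], 'tau': [0.001, -44.004, -17.659, 0.063, 0.058, -0.0], 'position': [0.254, -0.57, 0.239], 'tcp_rot': [[0.914, 0.407, -0.001], [0.407, -0.914, 0.002], [0.0, -0.002, -1.0]], 'force': [0.005, 0.179, -0.839], 'moment': [-0.057, 0.001, 0.012], 'opening': 1.001}
scene [[422.5, 0.0, 249.6], [0.0, 422.5, 185.3], [0.0, 0.0, 1.0]] [[0.43, 0.666, -0.61, 1.364], [0.903, -0.327, 0.28, -0.407], [-0.013, -0.671, -0.742, 1.131], [0.0, 0.0, 0.0, 1.0]]
lifter [(0.68, [0.54, -0.265, 0.002]), (0.55, [0.248, -0.358, -0.001]), (0.51, [0.636, -0.275, 0.007])]
lifter_grip [(0.89, [0.208, -0.33, 0.057]), (0.78, [0.5, -0.266, 0.059]), (0.59, [0.387, 0.126, 0.002])]
lifter_tip [(0.98, [0.635, -0.272, 0.004]), (0.68, [0.314, -0.422, 0.001])]
cover [(0.73, [0.554, -0.004, 0.019]), (0.39, [0.536, 0.244, 0.002])]
slab [(0.74
[... 1798 characters left out ...]
61, 0.058])]
parallel [(0.57, [0.386, -0.122, -0.001]), (0.4, [0.531, 0.243, 0.024]), (0.27, [0.753, 0.124, -0.002])]
wrench [(0.69, [0.503, 0.459, 0.002])]
screwdriver [(0.94, [0.558, -0.452, 0.003]), (0.44, [0.55, -0.004, 0.021])]
pot [(0.86, [0.672, -0.39, 0.002])]
wrist [[289.2, 0.0, 253.3], [0.0, 289.2, 189.7], [0.0, 0.0, 1.0]] [[0.0, -0.97, -0.244, 0.066], [1.0, 0.0, 0.0, 0.0], [-0.0, -0.244, 0.97, -0.144], [0.0, 0.0, 0.0, 1.0]]
lifter [(0.72, [0.244, -0.362, -0.0])]
lifter_grip [(0.95, [0.211, -0.331, 0.057])]
lifter_tip [(0.59, [0.315, -0.423, -0.0])]
cover []
slab []
case []
nest []
lid_hinge []
lid_lip []
mat []
motor []
can []
bearing []
parallel []
wrench []
screwdriver []
pot []
```

View pics/scene0.png

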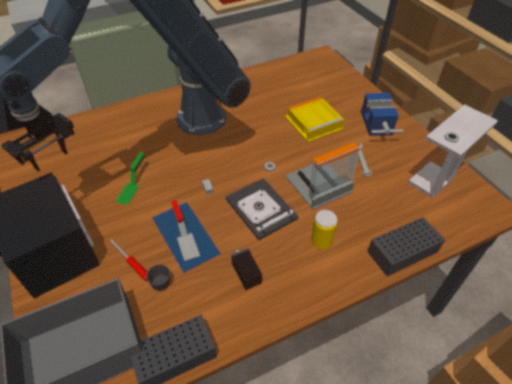

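View pics/top0.png

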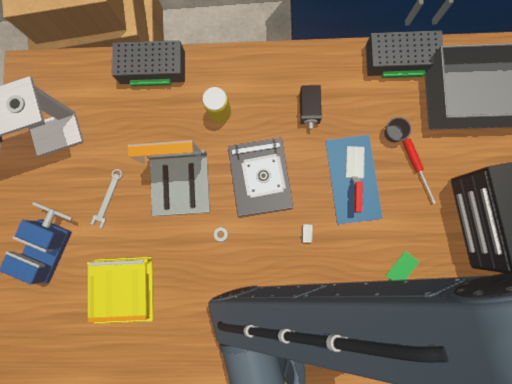

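View pics/wrist0.png

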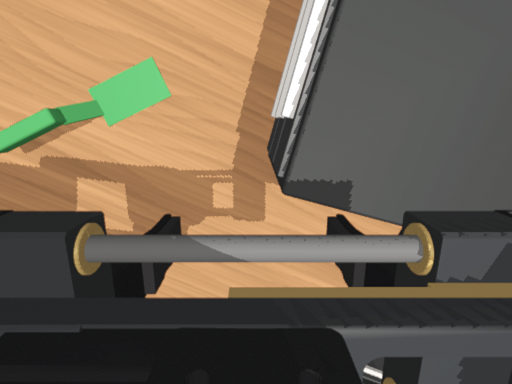

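Call:
{"fn": "send_rows", "kwargs": {"plan": [[[0,1,0.3,-0.4,-1],[0,1,0.3,-0.4,-1],[0,1,0.3,-0.4,-1],[0.2,1,0.3,-0.4,-1],[0.5,1,0.3,-0.4,-1],[0.8,1,0.2,-0.4,-1],[1,1,0,-0.4,-1],[1,1,0,-0.4,-1],[1,1,0,-0.4,-1],[1,0.8,0,-0.4,-1],[1,0.2,0,-0.4,-1],[1,0,0,-0.3,-1],[0.7,0,0,0,-1],[0,0,0,0,-1],[0,0,0,0,-1]]]}}

```text
time_s: 4.2
position: [0.4998, -0.2706, 0.2902]
tcp_rot: [[0.999, -0.05, -0.001], [-0.05, -0.999, 0.001], [-0.001, -0.001, -1.0]]
force: [0.4, -0.2, 0.5]
opening: 1.0
```

```bash
cat >> h.py <<'E'
def T_wrist(c,s):
    T=np.eye(4);T[:3,:3]=np.array(s['tcp_rot']);T[:3,3]=s['position'];return T@c['T_tool_cam']
def p2w(c,P,px,z):
    px=np.atleast_2d(px).astype(float); d=(P[:3,:3]@np.linalg.inv(c['mtx'])@np.c_[px,np.ones(len(px))].T).T
    t=(z-P[2,3])/d[:,2]; return (P[:3,3]+t[:,None]*d)[:,:2]
def w2p(c,P,X):
    X=np.atleast_2d(X); q=(X-P[:3,3])@P[:3,:3]; q=q@c['mtx'].T; return q[:,:2]/q[:,2:]
def P_of(c,s): return c['pose'] if 'pose' in c else T_wrist(c,s)
E
python3 - <<'E'
from h import *
c,s=snap('wrist','w1.png');P=P_of(c,s)
np.savez('w1.npz',P=P,m=c['mtx'])
for t in ['lifter','lifter_grip','lifter_tip','mat']:
    print(t,[(round(float(r['conf']),2),np.round(r['at'],4).tolist()) for r in mark_of('wrist',t)])
hsv=cv2.cvtColor(c['img'],cv2.COLOR_BGR2HSV)
print(P.round(3).tolist())
E
```

```text
lifter [(0.89, [0.5385, -0.2676, 0.004]), (0.26, [0.5531, -0.0044, 0.0206])]
lifter_grip [(0.71, [0.5003, -0.2641, 0.0572])]
lifter_tip [(0.84, [0.638, -0.2724, 0.0039]), (0.71, [0.3119, -0.4219, 0.0026])]
mat [(0.63, [0.5362, -0.2612, -0.0035])]
[[-0.05, -0.968, -0.245, 0.566], [-0.999, 0.049, 0.013, -0.275], [-0.001, 0.246, -0.969, 0.435], [0.0, 0.0, 0.0, 1.0]]
```

View pics/w1.png

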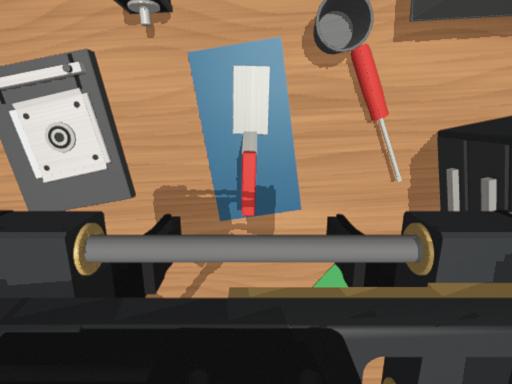

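```bash
cat >> h.py <<'E'
def rect(pts):
    (cx,cy),(w,h),a=cv2.minAreaRect(np.asarray(pts,np.float32))
    a=np.deg2rad(a)
    b=a+np.pi/2
    return np.round([cx,cy,w,h],4).tolist(),[round(float((x+np.pi/4)%(np.pi/2)-np.pi/4),3) for x in (a,)]
def cont(m):
    cs,_=cv2.findContours(m.astype(np.uint8),cv2.RETR_EXTERNAL,cv2.CHAIN_APPROX_NONE); return max(cs,key=cv2.contourArea)[:,0,:]
E
python3 - <<'E'
from h import *
im=cv2.imread('pics/w1.png');d=np.load('w1.npz');c={'mtx':d['m']};P=d['P']
hsv=cv2.cvtColor(im,cv2.COLOR_BGR2HSV)
H,S,V=cv2.split(hsv)
red=((H<8)|(H>172))&(S>170)&(V>60); red[:,300:]=0; red[:120]=0; red[214:]=0
print('handle',rect(p2w(c,P,cont(red),0.070)))
bl=(S<40)&(V>150); bl[:, :215]=0; bl[:,290:]=0; bl[:50]=0; bl[150:]=0
n=cont(bl); print(n.min(0),n.max(0)); print('blade',rect(p2w(c,P,n,0.0048)))
mt=(H>95)&(H<120)&(S>90); mt[213:]=0
mt=cv2.morphologyEx((mt|red|bl).astype(np.uint8),cv2.MORPH_CLOSE,np.ones((15,15)))
print('mat',rect(p2w(c,P,cont(mt),0.003)))
# edges of mat: four corners manual
print(p2w(c,P,[[189,53],[280,38],[301,208],[220,219]],0.003).round(4).tolist())
# slab corners
print('slab', p2w(c,P,[[88,51],[133,194]],0.02).round(4).tolist())
E
```

```text
handle ([0.483, -0.2635, 0.0163, 0.0811], [-0.068])
[233  65] [269 149]
blade ([0.5774, -0.2708, 0.0503, 0.1154], [-0.068])
mat ([0.5396, -0.2651, 0.2468, 0.1293], [0.101])
[[0.6553, -0.1901], [0.6677, -0.3156], [0.424, -0.3417], [0.4122, -0.2137]]
slab [[0.6609, -0.0606], [0.4639, -0.0902]]
```

Call:
{"fn": "send_rows", "kwargs": {"plan": [[[0,0.2,-1,-0.16,-1],[0,0,-1,0,-1],[0,0,-1,0,-1],[0,0,-1,0,-1],[0,0,-1,0,-1],[0,0,-1,0,-0.4],[0,0,-0.8,0,-0.2],[0,0,-0.4,0,-0.2],[0,0,0,0,0],[0,0,0,0,0]]]}}

```text
time_s: 5.45
position: [0.5006, -0.2655, 0.0753]
tcp_rot: [[0.998, -0.067, 0.001], [-0.067, -0.998, -0.001], [0.001, 0.001, -1.0]]
force: [-0.5, -0.1, 0.7]
opening: 0.633
```

```bash
python3 - <<'E'
from h import *
c,s=snap('wrist','w2.png');P=P_of(c,s)
print(s['position'],s['tcp_rot'],s['opening'])
print(w2p(c,P,[[0.499,-0.264,0.07]]))
E
```

```text
[ 0.50055872 -0.2655057   0.07526538] [[ 9.97722125e-01 -6.74505515e-02  9.92139371e-04]
 [-6.74497393e-02 -9.97722328e-01 -8.30536914e-04]
 [ 1.04589977e-03  7.61725512e-04 -9.99999163e-01]] 0.6328128322091947
[[250.01814864 242.48060288]]
```

View pics/w2.png

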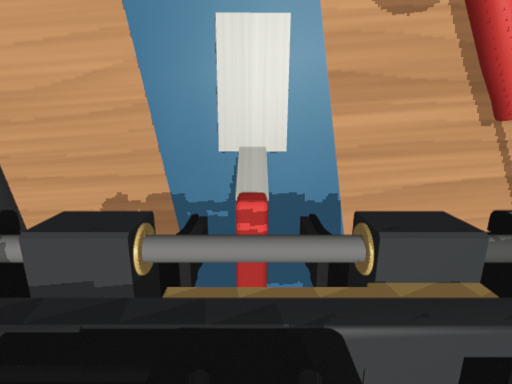

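```bash
python3 - <<'E'
from h import *
im=cv2.imread('pics/w2.png')
s=bot.read_state(); c={'mtx':np.array([[289.2,0,253.3],[0,289.2,189.7],[0,0,1]]),'T_tool_cam':imaging.capture('wrist')['T_tool_cam']};P=T_wrist(c,s)
print(p2w(c,P,[[217,13],[291,13],[219,152],[287,151]],0.0048).round(4).tolist())
print(p2w(c,P,[[252,193]],0.068).round(4).tolist())
t=np.array(s['tcp_rot'])[:2,:2]
for z,p in ((.0048,[[217,13],[291,13],[219,152],[287,151]]),(.068,[[252,193]])):
    print(((p2w(c,P,p,z)-s['position'][:2])@t).round(4).tolist())
E
```

```text
[[0.6359, -0.2511], [0.6326, -0.3003], [0.5437, -0.2436], [0.5411, -0.2941]]
[[0.5271, -0.2672]]
[[0.1338, -0.0237], [0.1338, 0.0257], [0.0413, -0.025], [0.042, 0.0256]]
[[0.0263, -0.0002]]
```

Call:
{"fn": "send_rows", "kwargs": {"plan": [[[0,0,-0.3,0,-0.2],[0,0,-0.3,0,0],[0,0,0,0,0.2],[0,0,0,0,1],[0,0,0,0,1],[0,0,0,0,1],[0,0,0,0,1],[0,0,0,0,1],[0,0,0,0,1],[0,0,0,0,1]]]}}

```text
time_s: 6.55
position: [0.5003, -0.2651, 0.0567]
tcp_rot: [[0.998, -0.067, 0.0], [-0.067, -0.998, -0.0], [0.0, 0.0, -1.0]]
force: [-0.3, -1.1, 0.7]
opening: 0.204
```

Call:
{"fn": "send_rows", "kwargs": {"plan": [[[0,0,0.2,0,1],[0,0,0.3,0,1],[0,0,0.6,0,1],[0,0.3,1,0.3,1],[-0.3,0.6,1,0.5,1],[-0.5,1,1,0.5,1],[-0.5,1,0.7,0.5,1],[-0.4,1,0.2,0.4,1],[-0.2,0.9,0,0,1],[0,0.5,0,0,1],[0,0.2,0,0,1],[0,0,0,0,1],[0,0,0,0,1]]]}}

```text
time_s: 7.85
position: [0.4441, -0.1009, 0.2065]
tcp_rot: [[0.988, 0.152, 0.001], [0.152, -0.988, -0.001], [0.001, 0.001, -1.0]]
force: [1.3, 0.2, -1.1]
opening: 0.203
```

```bash
python3 - <<'E'
from h import *
c,s=snap('wrist','w3.png');P=P_of(c,s);np.savez('w3.npz',P=P,m=c['mtx'],pos=s['position'],R=s['tcp_rot'])
print(s['position'],s['tcp_rot'],s['opening'],s['force'],s['moment'])
for t in ['cover','slab','lifter_tip','lifter_grip']:
    print(t,[(round(float(r['conf']),2),np.round(r['at'],4).tolist()) for r in mark_of('wrist',t)])
E
```

```text
[ 0.44409207 -0.10091663  0.20651239] [[ 9.88359318e-01  1.52135705e-01  7.64951421e-04]
 [ 1.52136350e-01 -9.88359132e-01 -8.70201847e-04]
 [ 6.23657951e-04  9.76449021e-04 -9.99999329e-01]] 0.20313563827377 [ 1.25773481  0.16166259 -1.05779615] [0.01553467 0.07361038 0.0279591 ]
cover [(0.95, [0.5506, -0.0031, 0.0206])]
slab []
lifter_tip [(0.89, [0.3129, -0.4231, -0.0002]), (0.88, [0.581, -0.0806, 0.1522])]
lifter_grip [(0.96, [0.4405, -0.1018, 0.2072])]
```

View pics/w3.png

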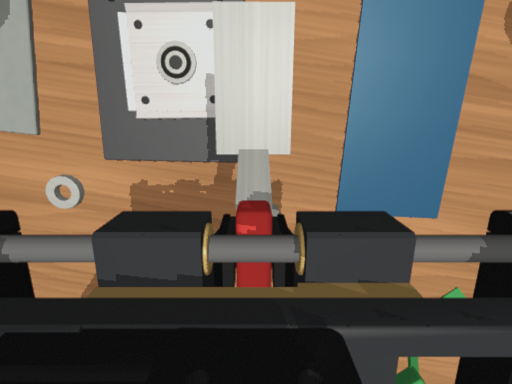

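```bash
cat >> h.py <<'E'
def blade_pts(im):
    # subpixel-ish corners from line fits: rows/cols of bright low-sat region found by gradient; returns left line,right line,front,rear
    pass
def pnp(px,mtx,Ttc,obj=None):
    if obj is None: obj=np.array([[92,25,1.8],[92,-25,1.8],[0,25,1.8],[0,-25,1.8]],float)/1000
    ok,r,t=cv2.solvePnP(obj,np.asarray(px,float),mtx,None,flags=cv2.SOLVEPNP_ITERATIVE)
    M=np.eye(4);M[:3,:3]=cv2.Rodrigues(r)[0];M[:3,3]=t[:,0]; return Ttc@M
E
python3 - <<'E'
from h import *
im=cv2.imread('pics/w3.png'); a=cv2.resize(im[0:220,190:320],None,fx=5,fy=5,interpolation=cv2.INTER_NEAREST)
cv2.imwrite('pics/w3b.png',a[0:600]); 
c=imaging.capture('wrist')
for px in ([[216,2],[295,2],[216,154],[290.5,154]],[[217,2],[295,3],[215.5,154],[291,154]]):
    T=pnp(px,c['mtx'],c['T_tool_cam']); print(T.round(4).tolist(), 'nose-down pitch', np.arcsin(T[2,0]))
E
```

```text
[[0.9972, 0.0105, 0.0738, 0.0425], [0.0129, -0.9994, -0.0327, 0.0004], [0.0734, 0.0336, -0.9967, 0.0504], [0.0, 0.0, 0.0, 1.0]] nose-down pitch 0.07350822489675779
[[0.9945, 0.0149, 0.1037, 0.0427], [0.016, -0.9998, -0.0096, 0.0005], [0.1035, 0.0112, -0.9946, 0.0485], [0.0, 0.0, 0.0, 1.0]] nose-down pitch 0.10371592872837783
```

View pics/w3b.png

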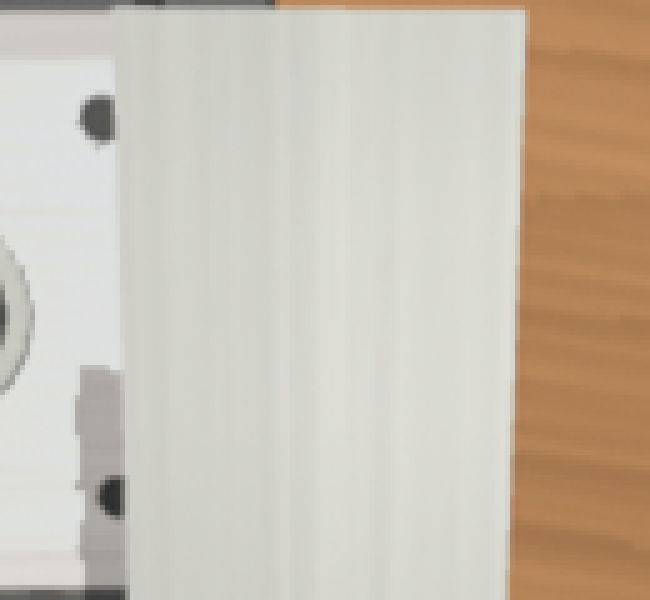

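```bash
python3 - <<'E'
from h import *
c=imaging.capture('wrist')
def f(n,px):
    T=pnp(px,c['mtx'],c['T_tool_cam']); print(n,T[:3,3].round(4), 'nose-down', np.arcsin(T[2,0]).round(3),'tip in tool',(T@[.092,0,0,1])[:3].round(4))
f('w3',[[213,2],[295.2,2.2],[216.4,154.2],[291.2,154.2]])
f('w2',[[217,13],[291,13],[219,152],[287,151]])
# sub-pixel: line fits on gradient
for n,xs in (('w2',None),('w3',None)):
    g=cv2.cvtColor(cv2.imread(f'pics/{n}.png'),cv2.COLOR_BGR2Lab).astype(float)
    hs=cv2.cvtColor(cv2.imread(f'pics/{n}.png'),cv2.COLOR_BGR2HSV)[:,:,1].astype(float)
    L=[];R=[]
    for y in range(20,145,4):
        r=np.abs(np.diff(g[y],axis=0)).sum(1)
        def pk(a,b):
            w=r[a:b]; i=w.argmax(); k=slice(max(i-1,0),i+2); return a+(np.arange(len(w))[k]*w[k]).sum()/w[k].sum()+.5
        L.append((y,pk(208,226)));R.append((y,pk(282,300)))
    L=np.array(L);R=np.array(R)
    for A in (L,R):
        from scipy.stats import theilslopes
        t=theilslopes(A[:,1],A[:,0]); print(n,[round(t[1]+t[0]*y,2) for y in (2,13,152,154)])
E
```

```text
w3 [0.0421 0.0008 0.0506] nose-down 0.056 tip in tool [0.134  0.0009 0.0557]
w2 [0.0418 0.0004 0.0699] nose-down 0.044 tip in tool [0.1337 0.0007 0.074 ]
w2 [np.float64(214.63), np.float64(214.9), np.float64(218.26), np.float64(218.31)]
w2 [np.float64(290.74), np.float64(290.4), np.float64(286.09), np.float64(286.03)]
w3 [np.float64(212.2), np.float64(212.46), np.float64(215.84), np.float64(215.89)]
w3 [np.float64(294.92), np.float64(294.57), np.float64(290.05), np.float64(289.98)]
```

```bash
python3 - <<'E'
from h import *
c=imaging.capture('wrist')
def f(n,px):
    px=np.array(px)+[.5,0]
    T=pnp(px,c['mtx'],c['T_tool_cam']); print(n,T[:3,3].round(4), 'nose-down', np.arcsin(T[2,0]).round(3),'tip in tool',(T@[.092,0,0,1])[:3].round(4))
f('w2',[[214.9,13],[290.4,13],[218.26,152],[286.09,151.5]])
f('w3',[[212.2,2],[294.92,2],[215.84,154.2],[290.05,154.2]])
# prediction of rows for flat/pitched
Tc=np.linalg.inv(c['T_tool_cam'])
for nm,zb in (('w2',0.0723-0.0),('w3',0.0537)):
  for p in (0,.03,.06,.1):
    # rotate about grip point (0,0,-0.002) in tool
    o=[]
    for x in (.1338,.0418):
        v=np.array([x,0,zb-.0018+.002]); v=np.array([v[0]*np.cos(p)-v[2]*np.sin(p),0,v[0]*np.sin(p)+v[2]*np.cos(p)])-[0,0,.002]
        for y in (-.025,.025):
            q=c['mtx']@(Tc@[v[0],y,v[2],1])[:3]; o.append((q[:2]/q[2]).round(1).tolist())
    print(nm,p,o)
E
```

```text
w2 [0.0414 0.     0.0712] nose-down 0.014 tip in tool [0.1334 0.0002 0.0725]
w3 [0.0419 0.0005 0.0523] nose-down 0.03 tip in tool [0.1339 0.0008 0.0551]
w2 0 [[215.0, 12.2], [290.3, 12.2], [219.0, 151.1], [286.5, 151.1]]
w2 0.03 [[215.9, 17.9], [289.5, 17.9], [219.3, 153.8], [286.2, 153.8]]
w2 0.06 [[216.7, 23.6], [288.7, 23.6], [219.6, 156.6], [285.9, 156.6]]
w2 0.1 [[217.7, 31.0], [287.7, 31.0], [219.9, 160.3], [285.6, 160.3]]
w3 0 [[211.0, 1.3], [294.2, 1.3], [215.9, 154.2], [289.5, 154.2]]
w3 0.03 [[212.1, 6.9], [293.2, 6.9], [216.2, 156.4], [289.2, 156.4]]
w3 0.06 [[213.0, 12.4], [292.3, 12.4], [216.5, 158.6], [288.9, 158.6]]
w3 0.1 [[214.2, 19.6], [291.1, 19.6], [216.8, 161.5], [288.6, 161.5]]
```

```bash
python3 - <<'E'
from h import *
im=cv2.imread('pics/top0.png')
a=im[125:225,220:300]; cv2.imwrite('pics/c1.png',cv2.resize(a,None,fx=6,fy=6,interpolation=cv2.INTER_CUBIC))
im=cv2.imread('pics/w3.png')
a=im[0:180,80:220]; cv2.imwrite('pics/c2.png',cv2.resize(a,None,fx=3.3,fy=3.3,interpolation=cv2.INTER_CUBIC))
E
```

```text
(no output)
```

View pics/c1.png

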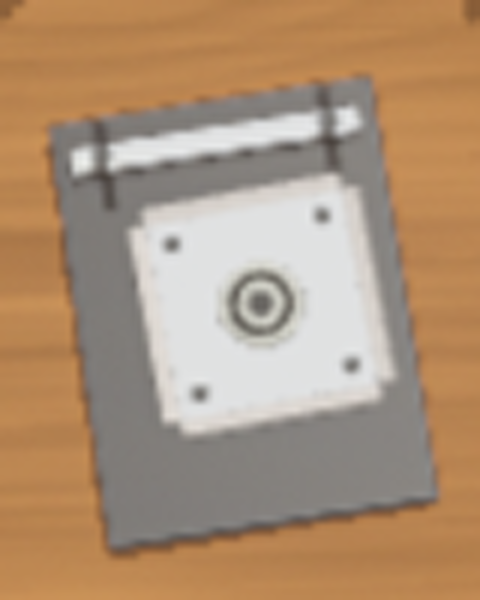

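View pics/c2.png

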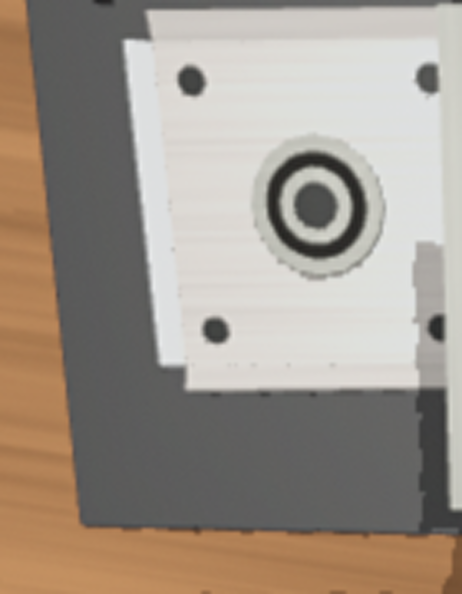

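```bash
python3 - <<'E'
from h import *
c=imaging.capture('top');P=c['pose']
def t(p): return np.array(p)/6+[220,125]
S=p2w(c,P,t([[52,126],[370,77],[437,497],[108,550]]),.02); print('slab',S.round(4).tolist(),S.mean(0).round(4),rect(S))
a=lambda u,v:np.arctan2(*(v-u)[::-1]).round(3)
print('yaw sides',a(S[3],S[0]),a(S[2],S[1]),'ends',a(S[1],S[0])-np.pi/2,a(S[2],S[3])-np.pi/2)
C=p2w(c,P,t([[172,244],[322,215],[351,365],[199,393]]),.023);print('cover',C.mean(0).round(4),rect(C))
F=p2w(c,P,t([[76,178],[361,128]]),.032);print('fence nearface',F.round(4).tolist(),a(F[1],F[0])-np.pi/2)
d=np.load('w3.npz');w={'mtx':d['m']};P=d['P']
u=lambda p:np.array(p)/3.3+[80,0]
N=p2w(w,P,u([[80,524],[450,533]]),.02);print('w3 near edge',N.round(4).tolist(),a(N[1],N[0])-np.pi/2)
L=p2w(w,P,u([[80,524],[30,0]]),.02);print('w3 left',L.round(4).tolist(),a(L[0],L[1]))
H=p2w(w,P,u([[191,80],[429,78],[215,330],[440,327]]),.023);print('w3 cover',H.round(4).tolist(),H.mean(0),rect(H))
E
```

```text
slab [[0.6426, 0.0975], [0.6623, -0.0582], [0.4566, -0.0842], [0.435, 0.0735]] [0.5491 0.0072] ([0.5487, 0.0076, 0.209, 0.1591], [0.125])
yaw sides 0.115 0.125 ends 0.1262036732051035 0.13620367320510351
cover [ 0.5515 -0.0024] ([0.5516, -0.0025, 0.0744, 0.0741], [0.158])
fence nearface [[0.6139, 0.085], [0.6343, -0.0527]] 0.1472036732051034
w3 near edge [[0.4377, 0.0707], [0.4542, -0.0569]] 0.1282036732051035
w3 left [[0.4377, 0.0707], [0.598, 0.0905]] 0.122
w3 cover [[0.5827, 0.0392], [0.5945, -0.0336], [0.5096, 0.0273], [0.5218, -0.0457]] [ 0.55215562 -0.00320182] ([0.5521, -0.0033, 0.0741, 0.074], [0.162])
```

```bash
python3 - <<'E'
from h import *
s=bot.read_state(); print(s['time_s'],s['joint_positions'],s['position'])
E
```

```text
8.3 [-2.68780276e+01  2.01476204e+01  1.07906749e+02 -7.71002428e-04
  5.19548723e+01  5.43918234e+01] [ 0.44317156 -0.10018002  0.20646457]
```

Call:
{"fn": "send_rows", "kwargs": {"plan": [[[-0.4,0.3,0,-0.26,1],[-0.4,0.6,0,0,1],[-0.4,0.6,0,0,1],[-0.4,0.5,0,0,1],[-0.2,0.3,0,0,1],[0,0.1,0,0,1],[0,0,0,0,1]]]}}

```text
time_s: 9.0
position: [0.3901, -0.0281, 0.2068]
tcp_rot: [[0.992, 0.127, 0.002], [0.127, -0.992, -0.001], [0.002, 0.001, -1.0]]
force: [0.1, 0.2, -1.6]
opening: 0.201
```

```bash
python3 - <<'E'
from h import *
s=bot.read_state(); print(s['time_s'],s['joint_positions'],s['position'],s['tcp_rot'][:2])
E
```

```text
9.0 [-2.06105524e+01  1.55334245e+01  1.16086319e+02 -4.67341273e-03
  4.82806462e+01  6.20944402e+01] [ 0.39007259 -0.028129    0.20680291] [[ 9.91897413e-01  1.27031270e-01  1.60582728e-03]
 [ 1.27032471e-01 -9.91898333e-01 -6.68973894e-04]]
```

Call:
{"fn": "send_rows", "kwargs": {"plan": [[[0,0,-0.6,0,1],[0,0,-1,0,1],[0,0,-0.6,0,1],[0,0,0,0,1],[0,0,0,0,1]]]}}

```text
time_s: 9.5
position: [0.3901, -0.0286, 0.1405]
tcp_rot: [[0.992, 0.126, 0.0], [0.126, -0.992, -0.0], [0.0, 0.0, -1.0]]
force: [-0.2, -0.4, -0.5]
opening: 0.203
```

```bash
python3 - <<'E'
from h import *
s=bot.read_state(); print(s['time_s'],s['joint_positions'],s['position'],s['tcp_rot'][:2])
E
```

```text
9.5 [-2.06760162e+01  2.36874823e+01  1.20188067e+02 -3.82388436e-03
  3.61040667e+01  6.20907779e+01] [ 0.39011995 -0.02859811  0.14054148] [[ 9.92035061e-01  1.25961648e-01  3.18963507e-04]
 [ 1.25961705e-01 -9.92035091e-01 -1.62407444e-04]]
```

```bash
cat > ik.py <<'E'
import numpy as np
from scipy.optimize import least_squares,fsolve
D=[([30.279,82.157],[.254,-.5705,.2393],-76.233),([20.148,107.907],[.44317,-.10018,.20646],-26.878),([15.533,116.086],[.39007,-.02813,.2068],-20.61),([23.687,120.188],[.39012,-.0286,.14054],-20.676)]
d=np.mean([np.hypot(p[0],p[1])*np.sin(np.arctan2(p[1],p[0])-np.deg2rad(j)) for _,p,j in D])
def fk(x,q):
    a0,L1,L2,e,h=x; q2,q3=np.deg2rad(q); s=q2+q3
    return np.array([a0+L1*np.sin(q2)+L2*np.sin(s)+e*np.cos(s), h+L1*np.cos(q2)+L2*np.cos(s)-e*np.sin(s)])
def res(x): return np.concatenate([fk(x,q)-[np.sqrt(p[0]**2+p[1]**2-d*d),p[2]] for q,p,_ in D]+[[0.01*x[0],0.01*x[3]]])
f=least_squares(res,[0,.4,.4,0,0.1])
def ik(pos):
    r=np.hypot(*pos[:2]); p=np.sqrt(r*r-d*d)
    q,_,ok,_=fsolve(lambda q:fk(f.x,q)-[p,pos[2]],[25,120],full_output=1); return q,180-q.sum(),ok==1
if __name__=='__main__':
    print(d,f.x.round(4),np.abs(f.fun).max())
    for z in (.075,.08,.12,.2):
        for r in (.33,.345,.36,.375,.39): print(z,r,ik([r,-.03,z]))
E
python3 ik.py
```

```text
0.1109746410423237 [ 1.000e-04  5.849e-01  3.923e-01  1.131e-01 -1.170e-02] 0.0011306549980481578
0.075 0.33 (array([ 32.2065012 , 131.66566995]), np.float64(16.127828854535267), True)
0.075 0.345 (array([ 32.26182698, 129.4573877 ]), np.float64(18.28078531871654), True)
0.075 0.36 (array([ 32.41068373, 127.27619255]), np.float64(20.31312372022927), True)
0.075 0.375 (array([ 32.6381994 , 125.11513742]), np.float64(22.246663176499254), True)
0.075 0.39 (array([ 32.93293796, 122.96860386]), np.float64(24.098458182255655), True)
0.08 0.33 (array([ 31.29133947, 131.46575845]), np.float64(17.242902076639155), True)
0.08 0.345 (array([ 31.39933855, 129.26877906]), np.float64(19.331882390819686), True)
0.08 0.36 (array([ 31.59456815, 127.09731708]), np.float64(21.3081147715109), True)
0.08 0.375 (array([ 31.86331404, 124.9447343 ]), np.float64(23.19195166135077), True)
0.08 0.39 (array([ 32.1950173 , 122.80564067]), np.float64(24.99934203054653), True)
0.12 0.33 (array([ 24.20906493, 129.52000131]), np.float64(26.270933759893808), True)
0.12 0.345 (array([ 24.7180019 , 127.42623554]), np.float64(27.855762563232418), True)
0.12 0.36 (array([ 25.26762784, 125.3445127 ]), np.float64(29.387859465247487), True)
0.12 0.375 (array([ 25.85249793, 123.27066626]), np.float64(30.87683581601962), True)
0.12 0.39 (array([ 26.46839183, 121.20117262]), np.float64(32.3304355520267), True)
0.2 0.33 (array([ 11.91584546, 124.0586764 ]), np.float64(44.025478139283166), True)
0.2 0.345 (array([ 13.04047665, 122.20000291]), np.float64(44.759520433642365), True)
0.2 0.36 (array([ 14.14591879, 120.32828711]), np.float64(45.525794097998045), True)
0.2 0.375 (array([ 15.23562668, 118.4429491 ]), np.float64(46.32142421306736), True)
0.2 0.39 (array([ 16.3125438 , 116.54334579]), np.float64(47.14411040803404), True)
```

Call:
{"fn": "send_rows", "kwargs": {"plan": [[[-0.5,0,-0.2,0,1],[-0.5,0,-0.6,0,1],[-0.5,0,-0.6,0,1],[0,0,-0.3,0,1],[0,0,0,0,1],[0,0,0,0,1]]]}}

```text
time_s: 10.1
position: [0.3458, -0.0287, 0.0902]
tcp_rot: [[0.992, 0.126, 0.003], [0.126, -0.992, -0.001], [0.003, 0.002, -1.0]]
force: [-0.2, -0.3, -1.8]
opening: 0.198
```

```bash
python3 - <<'E'
from h import *
c,s=snap('wrist','w4.png'); cv2.imwrite('pics/w4s.png',imaging.capture('scene')['img'][130:260,180:340].repeat(4,0).repeat(4,1))
print(s['time_s'],s['joint_positions'].round(1),s['position'],s['tcp_rot'][:2],s['force'],s['moment'])
E
```

```text
10.1 [-23.4  29.7 128.9   0.   21.2  59.3] [ 0.34582115 -0.02872243  0.09018374] [[ 0.99198383  0.1263303   0.00295594]
 [ 0.1263345  -0.99198687 -0.00127823]] [-0.15771712 -0.30002039 -1.80584138] [-0.02113473  0.1057531  -0.023076  ]
```

View pics/w4.png

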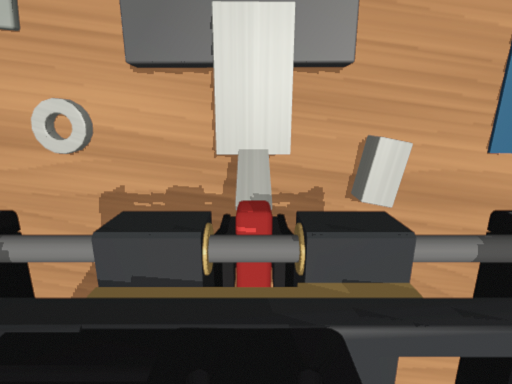

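View pics/w4s.png

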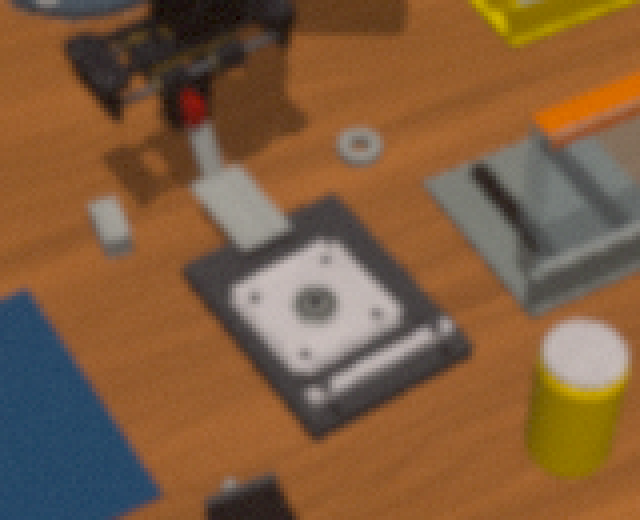

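Call:
{"fn": "send_rows", "kwargs": {"plan": [[[0,0,-0.25,0,1],[0,0,-0.2,0,1],[0,0,0,0,1],[0,0,0,0,1]]]}}

```text
time_s: 10.6
position: [0.344, -0.0278, 0.0757]
tcp_rot: [[0.992, 0.127, -0.001], [0.127, -0.992, 0.0], [-0.001, -0.001, -1.0]]
force: [0.2, 0.1, -2.2]
opening: 0.209
```

Call:
{"fn": "send_rows", "kwargs": {"plan": [[[0,0,-0.04,0,1],[0,0,0,0,1]]]}}

```text
time_s: 10.8
position: [0.3442, -0.0279, 0.0748]
tcp_rot: [[0.992, 0.126, -0.0], [0.126, -0.992, 0.0], [-0.0, -0.0, -1.0]]
force: [0.0, -0.0, -0.5]
opening: 0.204
```

Call:
{"fn": "send_rows", "kwargs": {"plan": [[[0,0,-0.03,0,1],[0,0,0,0,1]]]}}

```text
time_s: 11.0
position: [0.3442, -0.028, 0.0739]
tcp_rot: [[0.992, 0.126, 0.0], [0.126, -0.992, -0.0], [0.0, 0.0, -1.0]]
force: [-0.4, -0.7, -0.9]
opening: 0.202
```

Call:
{"fn": "send_rows", "kwargs": {"plan": [[[0,0,-0.02,0,1],[0,0,0,0,1]]]}}

```text
time_s: 11.2
position: [0.3441, -0.0279, 0.0734]
tcp_rot: [[0.992, 0.126, 0.0], [0.126, -0.992, -0.0], [0.0, 0.0, -1.0]]
force: [0.1, -0.2, -0.7]
opening: 0.202
```

Call:
{"fn": "send_rows", "kwargs": {"plan": [[[0,0,-0.02,0,1],[0,0,0,0,1]]]}}

```text
time_s: 11.4
position: [0.3439, -0.0279, 0.0728]
tcp_rot: [[0.992, 0.126, -0.0], [0.126, -0.992, 0.0], [-0.0, -0.0, -1.0]]
force: [-1.3, -1.0, 1.6]
opening: 0.204
```

Call:
{"fn": "send_rows", "kwargs": {"plan": [[[0,0,-0.02,0,1],[0,0,0,0,1]]]}}

```text
time_s: 11.6
position: [0.3436, -0.0278, 0.0722]
tcp_rot: [[0.992, 0.126, -0.001], [0.126, -0.992, 0.0], [-0.001, -0.0, -1.0]]
force: [-3.2, -0.3, 2.6]
opening: 0.204
```

```bash
python3 - <<'E'
from h import *
F=[];M=[]
for i in range(4):
    imaging.capture('top'); s=bot.read_state(); F.append(s['force']);M.append(s['moment'])
print(np.round(F,2).tolist(),np.round(M,3).tolist(),s['position'],s['time_s'])
E
```

```text
[[-2.44, 0.12, 3.21], [-3.55, -0.54, 3.22], [-3.45, -0.64, 4.43], [-3.62, -0.13, 4.54]] [[-0.153, 0.15, -0.071], [-0.147, 0.23, -0.064], [-0.181, 0.201, -0.039], [-0.127, 0.231, -0.033]] [ 0.34367348 -0.02776346  0.0722054 ] 11.8
```

Call:
{"fn": "send_rows", "kwargs": {"plan": [[[0,0,0.02,0,1],[0.05,0.006,0,0,1],[0.1,0.013,0,0,1],[0.1,0.013,0,0,1],[0.1,0.013,0,0,1],[0,0,0,0,1]]]}}

```text
time_s: 12.4
position: [0.3558, -0.0268, 0.0727]
tcp_rot: [[0.992, 0.127, 0.002], [0.127, -0.992, -0.001], [0.002, 0.001, -1.0]]
force: [-0.4, 0.6, 1.4]
opening: 0.204
```

```bash
cat > chk.py <<'E'
from h import *
import sys
F=[];M=[]
for i in range(3):
    c,s=snap('wrist',sys.argv[1]+'.png'); F.append(s['force']);M.append(s['moment'])
print('t',round(s['time_s'],2),'F',np.mean(F,0).round(2),'M',np.mean(M,0).round(3),'pos',np.round(s['position'],4),'x-axis',np.round(s['tcp_rot'],4)[:,0])
R=np.array(s['tcp_rot']); tip=np.array(s['position'])+R@[.1338,.0005,.0537]
d=tip[:2]-[.549,.0075]; a=.127; e=np.array([[np.cos(a),np.sin(a)],[-np.sin(a),np.cos(a)]])
print('tip slab xy',(e@d).round(4),'z if flat',tip[2].round(4))
E
python3 chk.py w5
```

```text
t 12.5 F [-0.37  0.48  0.63] M [ 0.06  -0.068  0.028] pos [ 0.3558 -0.0269  0.0727] x-axis [0.9919 0.1268 0.0019]
tip slab xy [-0.0621 -0.0102] z if flat 0.0193
```

View pics/w5.png

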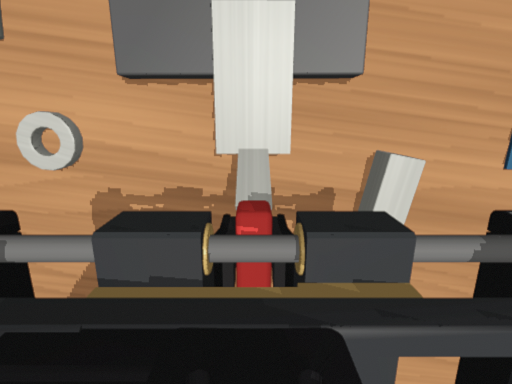

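```bash
python3 - <<'E'
from h import *
for n in ('w3','w4','w5'):
    im=cv2.imread(f'pics/{n}.png').astype(int)
    print(n,'front',im[0:6,255].sum(1).tolist(), im[0:6,280].sum(1).tolist(),'rear',im[150:158,225].sum(1).tolist(), im[150:158,280].sum(1).tolist())
E
```

```text
w3 front [420, 521, 613, 630, 630, 630] [417, 477, 603, 625, 625, 624] rear [586, 586, 589, 586, 396, 204, 181, 187] [603, 603, 603, 602, 478, 386, 389, 400]
w4 front [346, 507, 637, 660, 658, 657] [347, 445, 624, 655, 652, 652] rear [613, 613, 615, 612, 444, 297, 304, 392] [630, 628, 630, 626, 513, 438, 432, 428]
w5 front [623, 658, 658, 661, 661, 660] [563, 641, 656, 656, 656, 656] rear [611, 612, 609, 525, 459, 447, 447, 441] [626, 626, 625, 561, 461, 422, 419, 425]
```

Call:
{"fn": "send_rows", "kwargs": {"plan": [[[0.05,0.006,0.01,0,1],[0.08,0.01,0,0,1],[0.08,0.01,0,0,1],[0.08,0.01,0,0,1],[0.08,0.01,0,0,1],[0,0,0,0,1]]]}}

```text
time_s: 13.15
position: [0.3658, -0.0251, 0.073]
tcp_rot: [[0.992, 0.127, -0.0], [0.127, -0.992, 0.0], [-0.0, -0.0, -1.0]]
force: [-2.2, 0.3, 2.1]
opening: 0.207
```

```bash
python3 chk.py w6; python3 - <<'E'
from h import *
c,_=snap('scene','s6.png'); cv2.imwrite('pics/s6b.png',cv2.resize(c['img'][160:245,210:310],None,fx=7,fy=7,interpolation=cv2.INTER_CUBIC))
E
```

```text
t 13.25 F [-2.    0.45  1.68] M [0.028 0.25  0.049] pos [ 0.3658 -0.0252  0.0731] x-axis [0.9919 0.1266 0.    ]
tip slab xy [-0.0521 -0.0097] z if flat 0.0194
```

View pics/s6b.png

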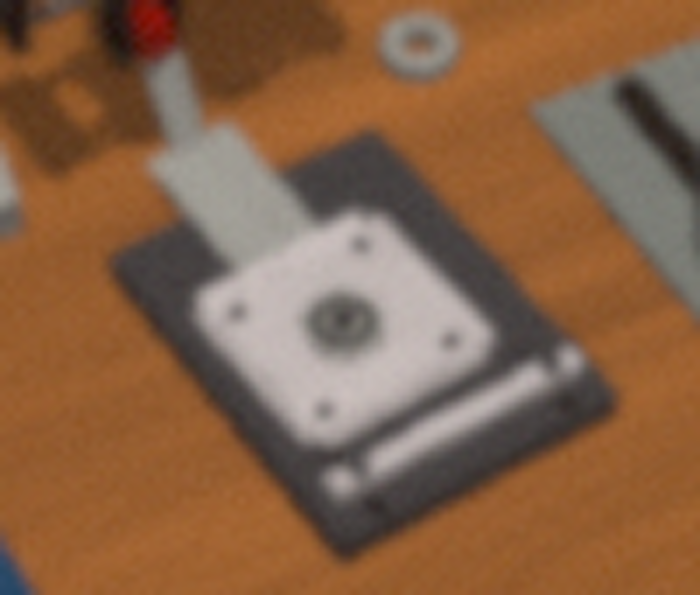

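Call:
{"fn": "send_rows", "kwargs": {"plan": [[[0.05,0.006,0.005,0,1],[0.08,0.01,0,0,1],[0.08,0.01,0,0,1],[0.08,0.01,0,0,1],[0.08,0.01,0,0,1],[0,0,0,0,1]]]}}

```text
time_s: 13.95
position: [0.3778, -0.024, 0.0732]
tcp_rot: [[0.992, 0.127, 0.002], [0.127, -0.992, -0.001], [0.001, 0.001, -1.0]]
force: [-0.9, 0.1, -0.1]
opening: 0.203
```

```bash
cat > sc.py <<'E'
from h import *
import sys
c,_=snap('scene',sys.argv[1]+'f.png'); cv2.imwrite('pics/'+sys.argv[1]+'.png',cv2.resize(c['img'][160:245,210:310],None,fx=7,fy=7,interpolation=cv2.INTER_CUBIC))
E
python3 chk.py w7; python3 sc.py s7
```

```text
t 14.05 F [-0.33  0.32 -0.3 ] M [0.075 0.086 0.077] pos [ 0.3778 -0.0241  0.0732] x-axis [0.992  0.1266 0.0018]
tip slab xy [-0.0399 -0.0102] z if flat 0.0197
```

View pics/s7.png

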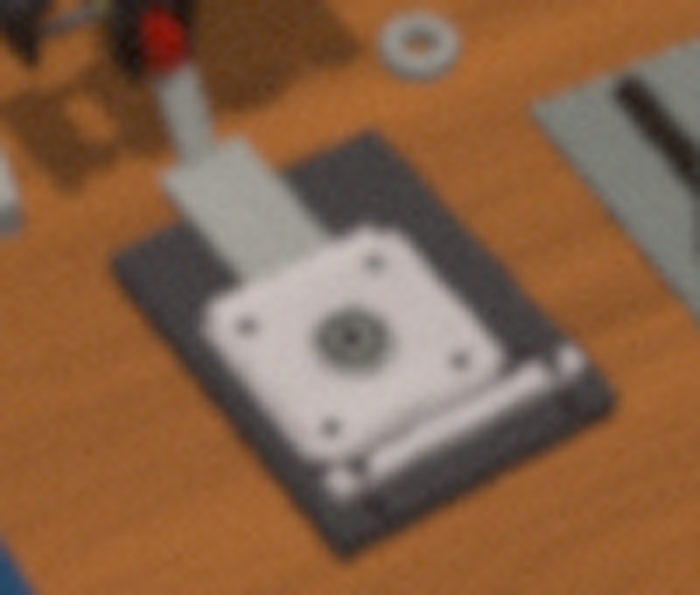

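Call:
{"fn": "send_rows", "kwargs": {"plan": [[[0.05,0.006,0,0,1],[0.08,0.01,0,0,1],[0.08,0.01,0,0,1],[0.08,0.01,0,0,1],[0.08,0.01,0,0,1],[0,0,0,0,1]]]}}

```text
time_s: 14.75
position: [0.3883, -0.0224, 0.0732]
tcp_rot: [[0.992, 0.127, 0.0], [0.127, -0.992, -0.0], [0.0, 0.0, -1.0]]
force: [-2.7, 1.0, 1.0]
opening: 0.203
```

```bash
python3 chk.py w8; python3 sc.py s8
```

```text
t 14.85 F [-2.33  0.52  0.66] M [0.028 0.323 0.044] pos [ 0.3883 -0.0225  0.0732] x-axis [9.919e-01 1.267e-01 6.000e-04]
tip slab xy [-0.0294 -0.0099] z if flat 0.0196
```

View pics/s8.png

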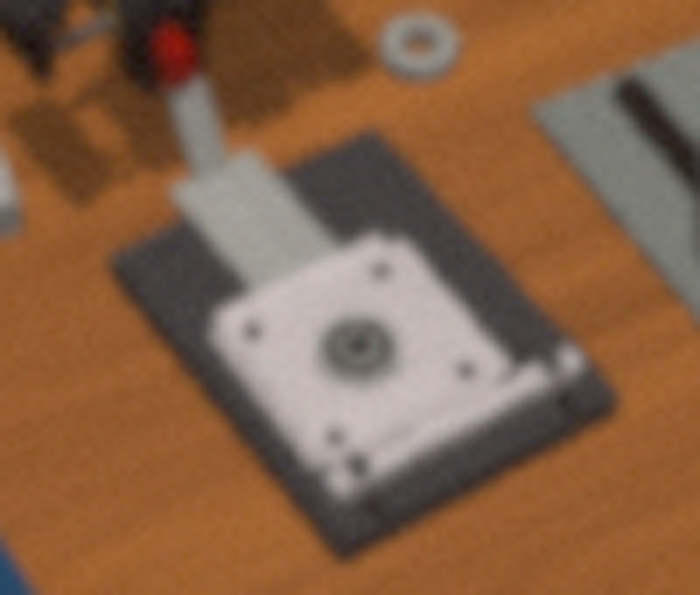

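Call:
{"fn": "send_rows", "kwargs": {"plan": [[[0.05,0.006,0,0,1],[0.06,0.008,0,0,1],[0.06,0.008,0,0,1],[0.06,0.008,0,0,1],[0.06,0.008,0,0,1],[0,0,0,0,1]]]}}

```text
time_s: 15.55
position: [0.3975, -0.0215, 0.0732]
tcp_rot: [[0.992, 0.127, 0.001], [0.127, -0.992, -0.0], [0.001, 0.001, -1.0]]
force: [-1.2, 0.7, 0.7]
opening: 0.203
```

```bash
python3 chk.py w9; python3 sc.py s9
```

```text
t 15.65 F [-1.31  0.77 -0.05] M [-0.013  0.138  0.005] pos [ 0.3975 -0.0215  0.0732] x-axis [0.992  0.1265 0.0014]
tip slab xy [-0.0201 -0.0101] z if flat 0.0197
```

View pics/s9.png

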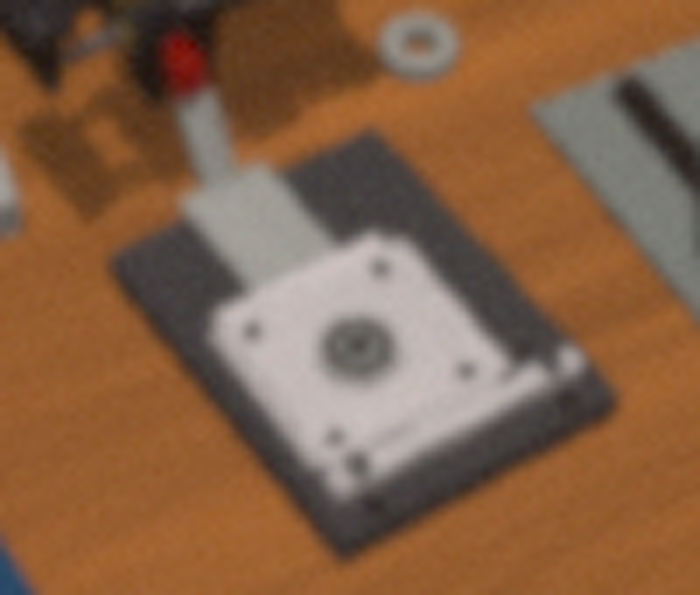

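View pics/w9.png

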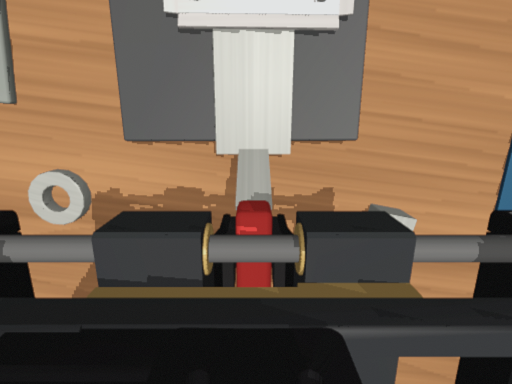

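```bash
python3 - <<'E'
from h import *
c,s=snap('wrist','w9b.png');P=T_wrist(c,s)
R=np.array(s['tcp_rot'])[:2,:2]
for z in (.023,.025,.027):
    print(z,((p2w(c,P,[[181,27],[335,27],[258,28]],z)-s['position'][:2])@R).round(4).tolist())
print(((p2w(c,P,[[216,153.5],[291,153.5]],.0218)-s['position'][:2])@R).round(4).tolist())
print([(r['conf'],r['at']) for r in mark_of('scene','cover')][:2])
E
```

```text
0.023 [[0.1195, -0.0435], [0.1195, 0.0502], [0.119, 0.0033]]
0.025 [[0.119, -0.0431], [0.119, 0.0497], [0.1184, 0.0033]]
0.027 [[0.1184, -0.0426], [0.1184, 0.0492], [0.1179, 0.0032]]
[[0.0424, -0.0248], [0.0424, 0.026]]
[(0.95, [0.5727, -0.0041, 0.0196])]
```

Call:
{"fn": "send_rows", "kwargs": {"plan": [[[0.06,0.008,0,0,1],[0.1,0.013,0,0,1],[0.1,0.013,0,0,1],[0.1,0.013,0,0,1],[0.1,0.013,0,0,1],[0.1,0.013,0,0,1],[0.1,0.013,0,0,1],[0.1,0.013,0,0,1],[0.1,0.013,0,0,1],[0.1,0.013,0,0,1],[0.1,0.013,0,0,1],[0.1,0.013,0,0,1],[0,0,0,0,1]]]}}

```text
time_s: 17.15
position: [0.4293, -0.016, 0.0733]
tcp_rot: [[0.992, 0.127, -0.005], [0.127, -0.992, 0.001], [-0.005, -0.002, -1.0]]
force: [-5.8, -0.9, 6.4]
opening: 0.2
```

```bash
python3 chk.py w10
```

```text
t 17.25 F [-5.78 -0.29  6.29] M [0.031 0.887 0.017] pos [ 0.4293 -0.016   0.0733] x-axis [ 0.9919  0.1272 -0.0045]
tip slab xy [ 0.0118 -0.0085] z if flat 0.019
```

View pics/w10.png

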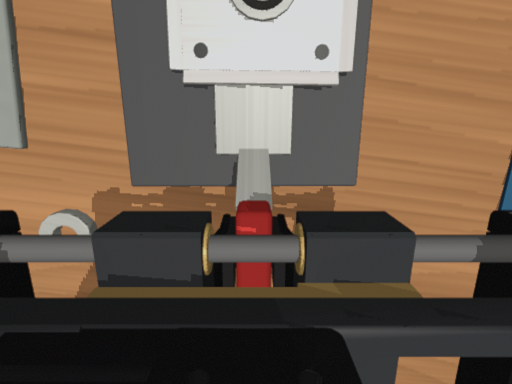

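Call:
{"fn": "send_rows", "kwargs": {"plan": [[[0,0,0.03,0,1],[0,0,0,0,1]]]}}

```text
time_s: 17.5
position: [0.4317, -0.0167, 0.0741]
tcp_rot: [[0.992, 0.127, 0.0], [0.127, -0.992, -0.0], [0.0, 0.0, -1.0]]
force: [-2.0, 0.5, -1.0]
opening: 0.204
```

```bash
python3 chk.py w11
```

```text
t 17.6 F [-1.73  0.56 -1.47] M [0.037 0.418 0.075] pos [ 0.432  -0.0169  0.074 ] x-axis [9.919e-01 1.267e-01 6.000e-04]
tip slab xy [ 0.0147 -0.0099] z if flat 0.0204
```

Call:
{"fn": "send_rows", "kwargs": {"plan": [[[0.06,0.008,0,0,1],[0.1,0.013,0,0,1],[0.1,0.013,0,0,1],[0.1,0.013,0,0,1],[0.1,0.013,0,0,1],[0.1,0.013,0,0,1],[0.1,0.013,0,0,1],[0,0,0,0,1]]]}}

```text
time_s: 18.45
position: [0.4519, -0.0142, 0.0741]
tcp_rot: [[0.992, 0.127, 0.001], [0.127, -0.992, -0.0], [0.001, 0.0, -1.0]]
force: [-1.6, 0.4, -0.5]
opening: 0.202
```

```bash
python3 chk.py w12
```

```text
t 18.55 F [-1.47  0.16 -1.17] M [0.025 0.382 0.012] pos [ 0.4519 -0.0142  0.0741] x-axis [0.992  0.1266 0.0012]
tip slab xy [ 0.0348 -0.0098] z if flat 0.0206
```

Smooth and light. Remaining ≈16 mm.

Call:
{"fn": "send_rows", "kwargs": {"plan": [[[0.08,0.01,0,0,1],[0.1,0.013,0,0,1],[0.1,0.013,0,0,1],[0.1,0.013,0,0,1],[0.08,0.01,0,0,1],[0,0,0,0,1],[0,0,0,0,1]]]}}

```text
time_s: 19.3
position: [0.4654, -0.0124, 0.0741]
tcp_rot: [[0.992, 0.127, 0.001], [0.127, -0.992, -0.0], [0.001, 0.0, -1.0]]
force: [-1.7, -0.1, -0.2]
opening: 0.203
```

```bash
python3 chk.py w13; python3 sc.py s13
```

```text
t 19.4 F [-2.21  0.2  -1.25] M [0.067 0.533 0.042] pos [ 0.4659 -0.0126  0.0741] x-axis [0.992  0.1264 0.0017]
tip slab xy [ 0.0489 -0.0099] z if flat 0.0207
```

View pics/w13.png

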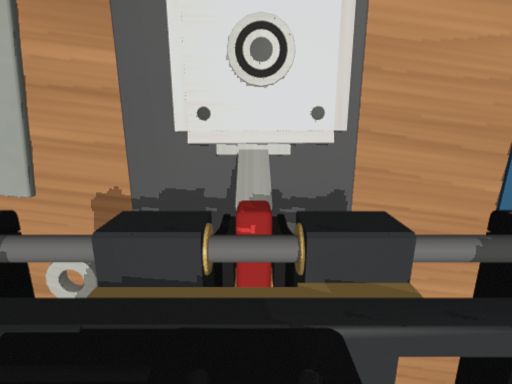

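View pics/s13.png

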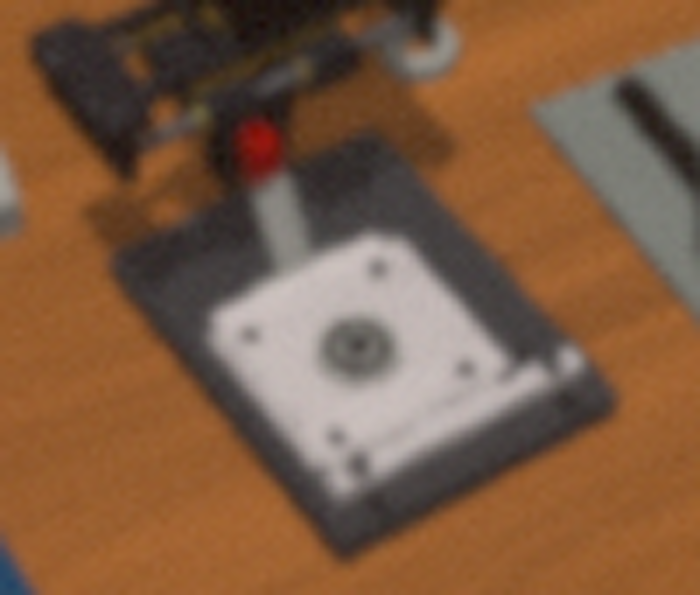

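Call:
{"fn": "send_rows", "kwargs": {"plan": [[[-0.03,-0.004,0.02,0,1],[0,0,0.05,0,1],[0,0,0.1,0,1],[0,0,0.15,0,1],[0,0,0.2,0,1],[0,0,0.1,0,1],[0,0,0,0,1],[0,0,0,0,1]]]}}

```text
time_s: 20.3
position: [0.4643, -0.0126, 0.0929]
tcp_rot: [[0.992, 0.126, 0.0], [0.126, -0.992, -0.0], [0.0, 0.0, -1.0]]
force: [-0.6, 0.5, -3.2]
opening: 0.202
```

```bash
python3 chk.py w14; python3 sc.py s14; python3 - <<'E'
from h import *
for n in ('w13','w14'):
    im=cv2.imread(f'pics/{n}.png').astype(int)
    print(n,'rear',im[148:160,225].sum(1).tolist(), im[148:160,280].sum(1).tolist())
E
```

```text
t 20.4 F [-0.08  0.29 -3.05] M [ 0.01   0.22  -0.009] pos [ 0.4641 -0.0125  0.0926] x-axis [ 9.920e-01  1.265e-01 -2.000e-04]
tip slab xy [ 0.047  -0.0096] z if flat 0.0389
w13 rear [568, 565, 565, 564, 567, 565, 435, 293, 259, 259, 263, 261] [584, 584, 584, 583, 586, 583, 423, 226, 241, 264, 263, 263]
w14 rear [568, 568, 566, 565, 569, 566, 410, 221, 242, 265, 266, 266] [586, 585, 586, 584, 585, 582, 471, 279, 248, 266, 266, 268]
```

View pics/w14.png

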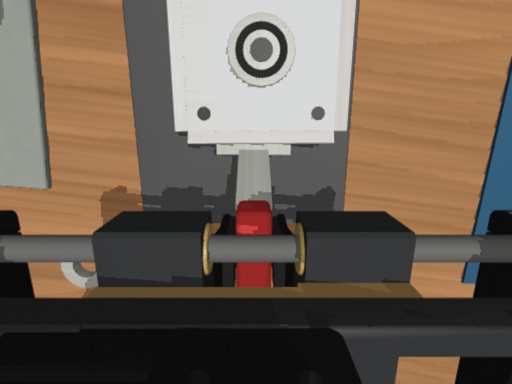

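View pics/s14.png

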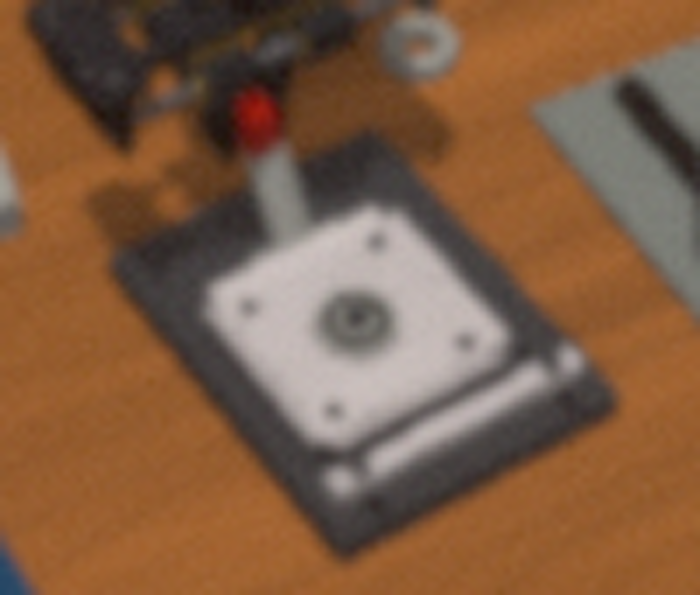

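```bash
python3 - <<'E'
from h import *
im=cv2.imread('pics/top0.png')
cv2.imwrite('pics/c3.png',cv2.resize(im[135:220,120:215],None,fx=7,fy=7,interpolation=cv2.INTER_CUBIC))
c,s=snap('wrist','w14b.png');P=T_wrist(c,s)
R=np.array(s['tcp_rot'])[:2,:2]; zt=s['position'][2]
H=(p2w(c,P,[[203.8,113],[318,113]],zt-.0489)-s['position'][:2])@R; print('holes tool',H.round(4).tolist())
B=(p2w(c,P,[[261.5,49.5]],zt-.0449)-s['position'][:2])@R; print('brg',B.round(4).tolist())
E
```

```text
holes tool [[0.0688, -0.0316], [0.0688, 0.0422]]
brg [[0.1057, 0.0053]]
```

View pics/c3.png

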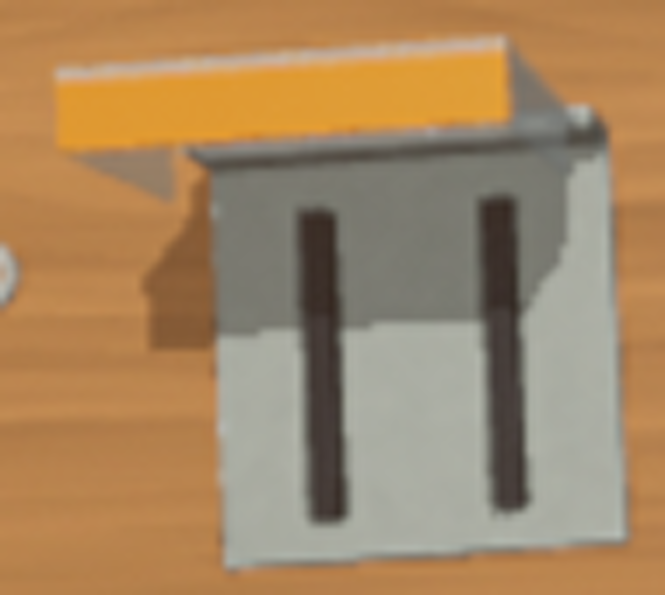

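```bash
python3 - <<'E'
from h import *
c=imaging.capture('top');P=c['pose']
t=lambda p:np.array(p)/7+[120,135]
L=p2w(c,P,t([[310,522],[347,518],[298,210],[334,208]]),.022);R=p2w(c,P,t([[492,513],[528,505],[478,198],[515,196]]),.022)
B=p2w(c,P,t([[227,568],[627,540]]),.008)
a=lambda u,v:np.arctan2(*(v-u)[::-1])
lf,lr,rf,rr=L[:2].mean(0),L[2:].mean(0),R[:2].mean(0),R[2:].mean(0)
print('yaw',a(lf,lr),a(rf,rr),a(rf,lf)-np.pi/2,a(rr,lr)-np.pi/2,a(B[1],B[0])-np.pi/2)
print('rails centre (nest)',np.mean([lf,lr,rf,rr],0),'gap',np.linalg.norm(lf-rf),'len',np.linalg.norm(lf-lr))
print('front corners',B, B.mean(0))
for cam in('top','scene'):
  imaging.capture(cam)
  for n in('nest','case','lid_hinge','lid_lip'): print(cam,n,[(round(r['conf'],2),np.round(r['at'],4).tolist()) for r in mark_of(cam,n) if r['at'][0]>.4 and r['at'][1]>.15])
E
```

```text
yaw 0.04454240414343723 0.03999217290451529 0.03614419166337002 0.03878246866087953 0.04587267276275364
rails centre (nest) [0.52763943 0.24374274] gap 0.07540421772367542 len 0.13051232699140983
front corners [[0.44305315 0.32494585]
 [0.45075674 0.15712941]] [0.44690494 0.24103763]
top nest [(0.86, [0.5294, 0.2456, 0.0231])]
top case [(0.83, [0.5427, 0.2456, 0.0041])]
top lid_hinge [(0.57, [0.6156, 0.2532, 0.0476])]
top lid_lip [(0.58, [0.6135, 0.2494, 0.2037])]
scene nest [(0.97, [0.5252, 0.2408, 0.0247])]
scene case [(0.61, [0.536, 0.2439, -0.0002])]
scene lid_hinge [(0.67, [0.6116, 0.25, 0.0483])]
scene lid_lip [(0.58, [0.6138, 0.2463, 0.2038])]
```

Call:
{"fn": "send_rows", "kwargs": {"plan": [[[0,0.05,0.25,0,1],[0,0.1,0.5,0,1],[-0.1,0.3,0.5,0,1],[-0.3,0.5,0.4,0,1],[-0.4,0.7,0.2,-0.1,1],[-0.45,0.8,0.05,-0.1,1],[-0.45,0.8,0,-0.1,1],[-0.45,0.8,0,-0.1,1],[-0.45,0.8,0,-0.1,1],[-0.4,0.8,0,-0.1,1],[-0.3,0.8,0,-0.1,1],[-0.15,0.7,0,-0.1,1],[-0.02,0.5,0,-0.055,1],[0,0.4,0,0,1],[0,0.25,0,0,1],[0,0.1,0,0,1],[0,0.02,0,0,1],[0,0,0,0,1],[0,0,0,0,1]]]}}

```text
time_s: 23.0
position: [0.3601, 0.2395, 0.1496]
tcp_rot: [[0.999, 0.04, -0.0], [0.04, -0.999, -0.0], [-0.0, 0.0, -1.0]]
force: [-0.1, 0.1, -1.9]
opening: 0.204
```

```bash
python3 chk.py w15
```

```text
t 23.1 F [-0.03 -0.13 -2.58] M [ 0.006  0.225 -0.004] pos [0.3601 0.2396 0.1496] x-axis [ 9.992e-01  4.050e-02 -4.000e-04]
tip slab xy [-0.0248  0.2421] z if flat 0.0959
```

View pics/w15.png

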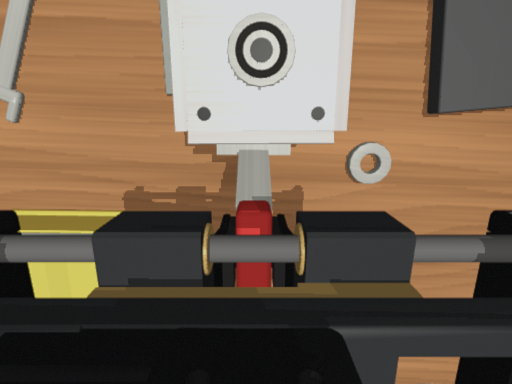

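Call:
{"fn": "send_rows", "kwargs": {"plan": [[[0.1,0,0,0,1],[0.3,0.03,0,0,1],[0.45,0.03,0,0,1],[0.45,0.02,-0.1,0,1],[0.4,0.02,-0.3,0,1],[0.25,0,-0.4,0,1],[0.1,0,-0.4,0,1],[0.03,0,-0.3,0,1],[0,0,-0.15,0,1],[0,0,0,0,1],[0,0,0,0,1]]]}}

```text
time_s: 24.25
position: [0.422, 0.2431, 0.1001]
tcp_rot: [[0.999, 0.042, -0.001], [0.042, -0.999, -0.0], [-0.001, 0.0, -1.0]]
force: [0.6, -0.4, -2.0]
opening: 0.206
```

```bash
python3 chk.py w16; python3 - <<'E'
from h import *
im=cv2.imread('pics/w16.png'); cv2.imwrite('pics/w16c.png',cv2.resize(im[90:240,130:380],None,fx=3.2,fy=3.2,interpolation=cv2.INTER_CUBIC))
c,_=snap('scene','s16f.png'); cv2.imwrite('pics/s16.png',cv2.resize(c['img'][120:230,250:400],None,fx=5,fy=5,interpolation=cv2.INTER_CUBIC))
E
```

```text
t 24.35 F [ 0.1  -0.37 -2.51] M [-0.005  0.23   0.002] pos [0.4225 0.2432 0.1006] x-axis [9.991e-01 4.160e-02 8.000e-04]
tip slab xy [0.0377 0.2379] z if flat 0.047
```

View pics/w16c.png

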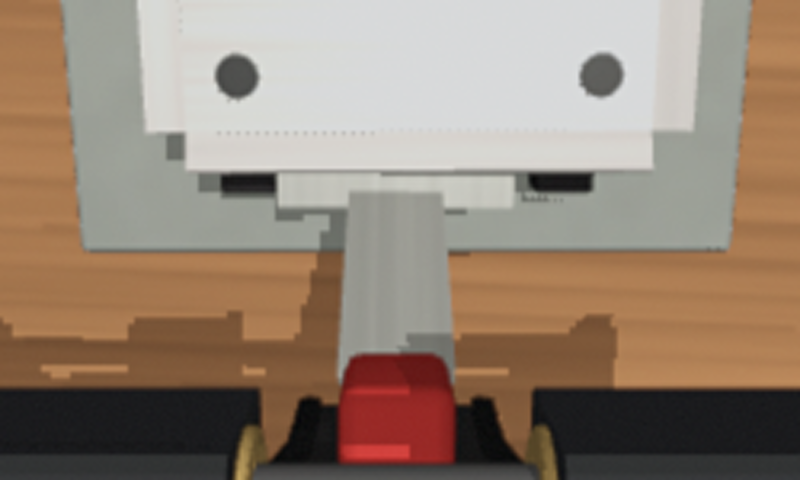

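View pics/s16.png

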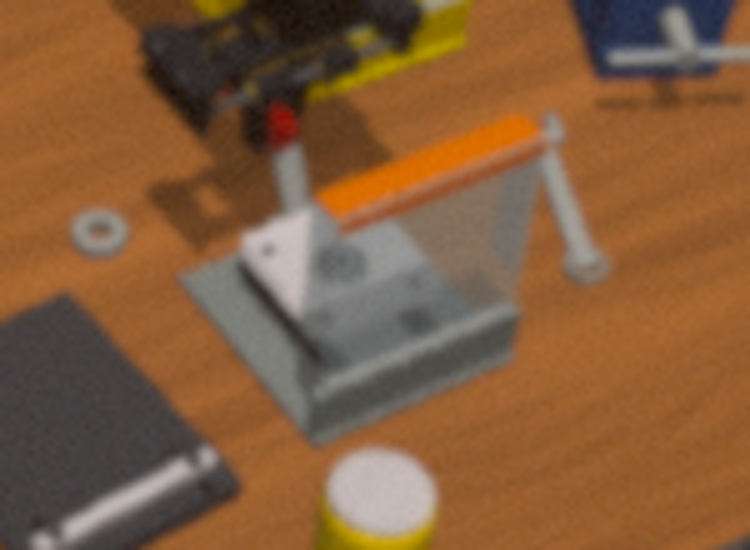

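```bash
python3 - <<'E'
from h import *
c,s=snap('wrist','w16b.png');P=T_wrist(c,s)
t=lambda p:np.array(p)/3.2+[130,90]
R=np.array(s['tcp_rot'])[:2,:2]
A=(p2w(c,P,t([[220,190],[593,190]]),.022)-s['position'][:2])@R
B=(p2w(c,P,t([[83,250],[730,250]]),.008)-s['position'][:2])@R
print('rail outer front corners in tool',A.round(4).tolist(),A.mean(0)); print('base front corners',B.round(4).tolist(),B.mean(0))
print(s['position'])
E
```

```text
rail outer front corners in tool [[0.0423, -0.0416], [0.0423, 0.0481]] [0.04230147 0.00325618]
base front corners [[0.0253, -0.0804], [0.0253, 0.0874]] [0.02529468 0.00346985]
[0.4226534  0.24319262 0.1007097 ]
```

Call:
{"fn": "send_rows", "kwargs": {"plan": [[[0.05,0.03,-0.1,0,1],[0,0,-0.25,0,1],[0,0,-0.25,0,1],[0,0,-0.1,0,1],[0,0,-0.05,0,1],[0,0,0,0,1],[0,0,0,0,1]]]}}

```text
time_s: 25.2
position: [0.4241, 0.244, 0.0777]
tcp_rot: [[0.999, 0.041, 0.0], [0.041, -0.999, 0.0], [0.0, -0.0, -1.0]]
force: [0.3, 0.2, -1.5]
opening: 0.204
```

```bash
python3 chk.py w17; python3 - <<'E'
from h import *
im=cv2.imread('pics/w17.png'); cv2.imwrite('pics/w17c.png',cv2.resize(im[90:240,130:380],None,fx=3.2,fy=3.2,interpolation=cv2.INTER_CUBIC))
E
```

```text
t 25.3 F [ 0.14  0.15 -2.34] M [ 0.002  0.249 -0.033] pos [0.4242 0.244  0.0779] x-axis [9.991e-01 4.130e-02 5.000e-04]
tip slab xy [0.0394 0.2385] z if flat 0.0242
```

View pics/w17c.png

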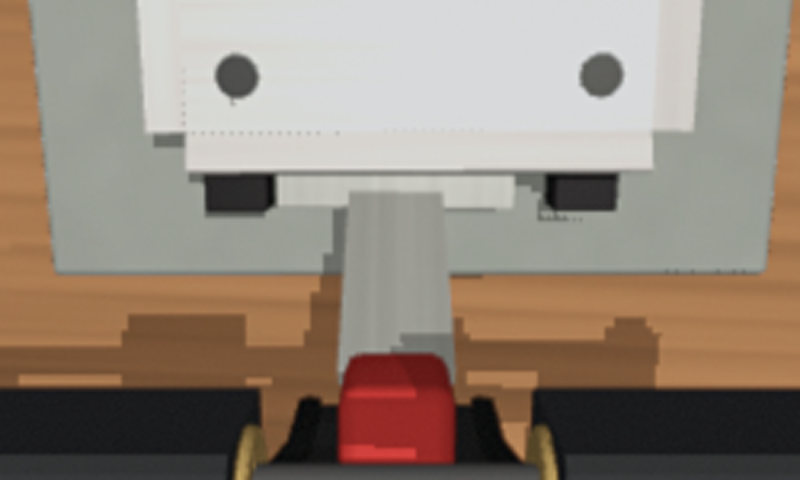

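Call:
{"fn": "send_rows", "kwargs": {"plan": [[[0,-0.025,-0.05,0,1],[0,0,-0.05,0,1],[0,0,-0.05,0,1],[0,0,-0.05,0,1],[0,0,0,0,1]]]}}

```text
time_s: 25.85
position: [0.4242, 0.2432, 0.0716]
tcp_rot: [[0.999, 0.041, 0.0], [0.041, -0.999, 0.0], [0.0, -0.0, -1.0]]
force: [-0.2, -0.3, -1.2]
opening: 0.201
```

```bash
python3 chk.py w18
```

```text
t 25.95 F [ 0.02  0.24 -0.99] M [ 0.031  0.089 -0.027] pos [0.4241 0.2432 0.0717] x-axis [9.991e-01 4.130e-02 3.000e-04]
tip slab xy [0.0393 0.2377] z if flat 0.0181
```

Call:
{"fn": "send_rows", "kwargs": {"plan": [[[0,0,-0.05,0,1],[0,0,-0.05,0,1],[0,0,0,0,1],[0,0,0,0,1]]]}}

```text
time_s: 26.4
position: [0.424, 0.2432, 0.0686]
tcp_rot: [[0.999, 0.041, -0.0], [0.041, -0.999, -0.0], [-0.0, 0.0, -1.0]]
force: [0.8, -0.6, -0.9]
opening: 0.207
```

```bash
python3 chk.py w19; python3 - <<'E'
from h import *
im=cv2.imread('pics/w19.png'); cv2.imwrite('pics/w19c.png',cv2.resize(im[0:240,130:380],None,fx=2.5,fy=2.5,interpolation=cv2.INTER_CUBIC))
E
```

```text
t 26.5 F [ 0.41  0.08 -1.56] M [ 0.031  0.114 -0.012] pos [0.424  0.2432 0.0687] x-axis [ 0.9991  0.0413 -0.    ]
tip slab xy [0.0391 0.2377] z if flat 0.015
```

View pics/w19c.png

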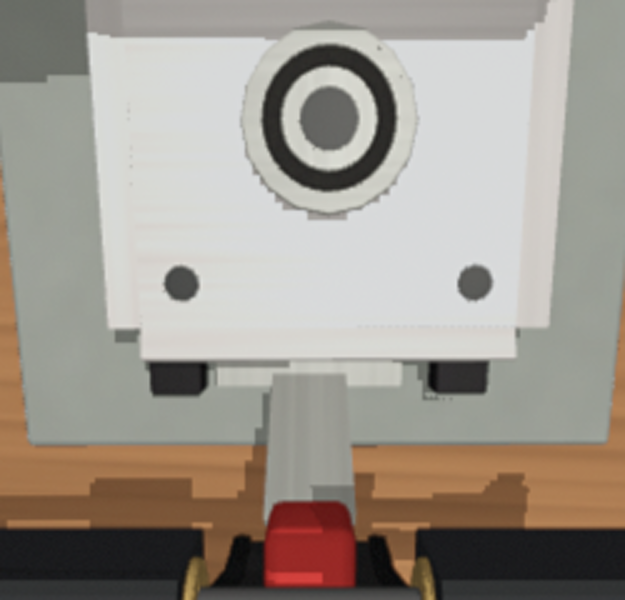

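Call:
{"fn": "send_rows", "kwargs": {"plan": [[[-0.1,-0.004,0,0,1],[-0.2,-0.008,0,0,1],[-0.3,-0.012,0,0,1],[-0.4,-0.017,0,0,1],[-0.4,-0.017,0,0,1],[-0.4,-0.017,0,0,1],[-0.4,-0.017,0,0,1],[-0.4,-0.017,0,0,1],[-0.4,-0.017,0,0,1],[-0.4,-0.017,0,0,1],[-0.3,-0.012,0,0,1],[-0.2,-0.008,0,0,1],[-0.1,-0.004,0,0,1],[0,0,0,0,1]]]}}

```text
time_s: 27.95
position: [0.3038, 0.2382, 0.0687]
tcp_rot: [[0.999, 0.042, 0.0], [0.042, -0.999, 0.0], [0.0, -0.0, -1.0]]
force: [0.1, -0.0, -1.5]
opening: 0.205
```

```bash
python3 chk.py w20; python3 - <<'E'
from h import *
c,_=snap('scene','s20f.png'); cv2.imwrite('pics/s20.png',cv2.resize(c['img'][100:230,230:400],None,fx=4.4,fy=4.4,interpolation=cv2.INTER_CUBIC))
E
```

```text
t 28.05 F [-0.17 -0.21 -1.36] M [0.029 0.093 0.008] pos [0.3047 0.2384 0.0687] x-axis [0.9992 0.0412 0.0012]
tip slab xy [-0.0797  0.248 ] z if flat 0.0152
```

View pics/w20.png

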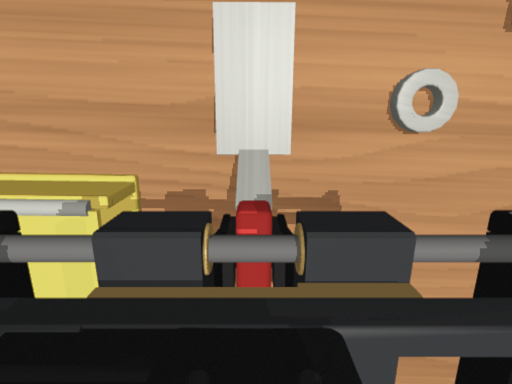

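View pics/s20.png

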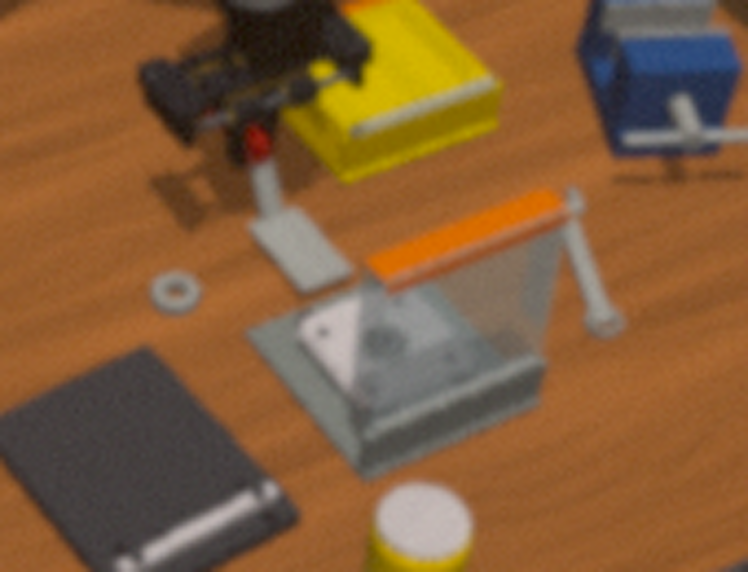

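Call:
{"fn": "send_rows", "kwargs": {"plan": [[[0,0,0.3,0,1],[0.2,0,0.7,0,1],[0.5,-0.2,0.8,0,1],[0.8,-0.5,0.8,0,1],[0.9,-0.8,0.6,0,1],[0.9,-1,0.2,0,1],[0.8,-1,0,0,1],[0.23,-1,0,0.059,1],[0.23,-1,0,0.059,1],[0.23,-1,0,0.059,1],[0.23,-1,0,0.059,1],[0.23,-1,0,0.059,1],[0.23,-1,0,0.059,1],[0.23,-1,0,0.059,1],[0.23,-1,0,0.059,1],[0.23,-1,0,0.059,1],[0.23,-1,0,0.059,1],[0,-1,0,0,1],[0,-1,0,0,1],[0,-0.7,0,0,1]]]}}

```text
time_s: 30.15
position: [0.4958, -0.25, 0.1713]
tcp_rot: [[0.995, 0.099, 0.0], [0.099, -0.995, -0.001], [0.0, 0.001, -1.0]]
force: [0.4, 0.2, -1.4]
opening: 0.202
```

Call:
{"fn": "send_rows", "kwargs": {"plan": [[[0,-0.5,-0.3,0,1],[0,-0.2,-0.7,0,1],[0,0,-0.8,0,1],[0,0,-0.7,0,1],[0,0,-0.4,0,1],[0,0,0,0,1],[0,0,0,0,1]]]}}

```text
time_s: 30.85
position: [0.4962, -0.2687, 0.0839]
tcp_rot: [[0.995, 0.1, 0.0], [0.1, -0.995, -0.0], [0.0, 0.0, -1.0]]
force: [0.9, -0.3, -1.7]
opening: 0.206
```

```bash
python3 chk.py w21
```

```text
t 30.95 F [ 0.44 -0.59 -1.15] M [0.005 0.101 0.011] pos [ 0.4967 -0.2692  0.0847] x-axis [0.9949 0.1004 0.0015]
tip slab xy [ 0.0469 -0.272 ] z if flat 0.0312
```

View pics/w21.png

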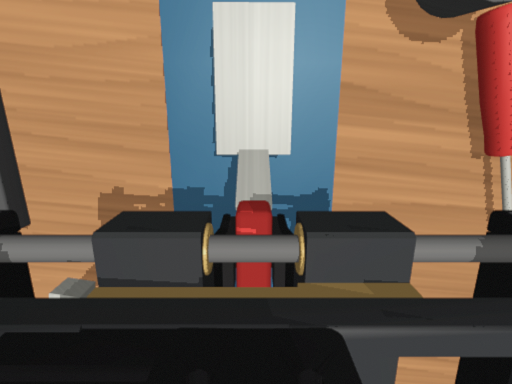

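Call:
{"fn": "send_rows", "kwargs": {"plan": [[[0,0.02,-0.3,0,1],[0,0,-0.35,0,1],[0,0,-0.2,0,1],[0,0,-0.05,0,1],[0,0,-0.02,0,1],[0,0,0,0,1]]]}}

```text
time_s: 31.6
position: [0.4953, -0.2679, 0.0564]
tcp_rot: [[0.995, 0.1, -0.001], [0.1, -0.995, 0.001], [-0.001, -0.001, -1.0]]
force: [-2.1, 0.7, 4.6]
opening: 0.209
```

Call:
{"fn": "send_rows", "kwargs": {"plan": [[[0,0,-0.015,0,1],[0,0,0,0,1]]]}}

```text
time_s: 31.8
position: [0.4953, -0.268, 0.0562]
tcp_rot: [[0.995, 0.1, -0.001], [0.1, -0.995, 0.001], [-0.001, -0.001, -1.0]]
force: [-3.6, 0.9, 6.8]
opening: 0.205
```

Call:
{"fn": "send_rows", "kwargs": {"plan": [[[0,0,0.02,0,1],[0,0,0,0,0.2],[0,0,0,0,-0.2],[0,0,0,0,-0.5],[0,0,0,0,-0.5],[0,0,0,0,-0.5],[0,0,0.3,0,-0.5],[0,0,0.8,0,-0.5],[0,0,1,0,-0.5],[0,0,1,0,-0.5],[0,0,1,0,-0.5],[0,0,1,0,-0.5],[0,0,0.8,0,-0.5],[0,0,0,0,-0.5]]]}}

```text
time_s: 33.2
position: [0.4979, -0.2696, 0.2376]
tcp_rot: [[0.995, 0.1, 0.007], [0.1, -0.995, -0.006], [0.006, 0.006, -1.0]]
force: [0.5, -0.8, -0.2]
opening: 0.75
```

```bash
python3 chk.py w22; python3 - <<'E'
from h import *
for n in ('lifter','lifter_tip','lifter_grip','mat'): print(n,[(round(r['conf'],2),np.round(r['at'],4).tolist()) for r in mark_of('wrist',n)])
E
```

```text
t 33.3 F [ 0.38 -0.08 -0.72] M [0.003 0.013 0.002] pos [ 0.4959 -0.2681  0.2338] x-axis [9.950e-01 1.002e-01 7.000e-04]
tip slab xy [ 0.0462 -0.2708] z if flat 0.1802
lifter [(0.89, [0.5344, -0.2647, 0.0018])]
lifter_tip [(0.92, [0.6291, -0.2504, 0.0045])]
lifter_grip [(0.88, [0.49, -0.2666, 0.0525])]
mat [(0.63, [0.5364, -0.2593, -0.0026]), (0.48, [0.4918, -0.2676, 0.0548])]
```

View pics/w22.png

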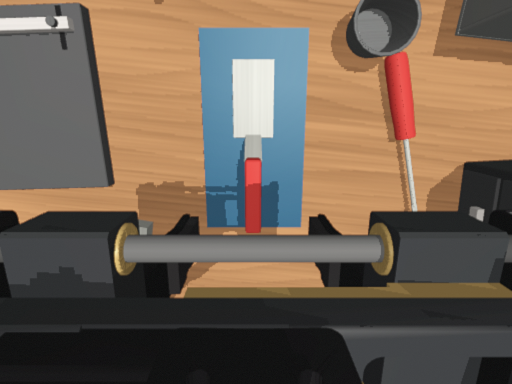

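Call:
{"fn": "send_rows", "kwargs": {"plan": [[[0.1,0.3,0.8,0,1],[0.3,0.6,0.9,0,1],[0.3,0.9,0.9,-0.05,1],[0.3,1,0.9,-0.05,1],[0.35,1,0.8,-0.05,1],[0.35,1,0,-0.05,1],[0.35,1,0,-0.05,1],[0.35,1,0,-0.05,1],[0.35,1,0,-0.05,1],[0.35,1,0,-0.05,1],[0.35,1,0,-0.05,1],[0.35,1,0,-0.05,1],[0.35,1,0,-0.05,1],[0.35,1,0,-0.04,1],[0.35,1,0,0,1],[0.35,1,0,0,1],[0.35,1,0,0,1],[0.2,0.8,0,0,1],[0.1,0.5,0,0,1],[0,0.2,0,0,1]]]}}

```text
time_s: 35.55
position: [0.6713, 0.2521, 0.3608]
tcp_rot: [[0.999, 0.043, -0.002], [0.043, -0.999, -0.0], [-0.002, 0.0, -1.0]]
force: [0.7, -0.3, 0.0]
opening: 0.006
```

```bash
python3 chk.py w23; python3 - <<'E'
from h import *
for cam in('top','scene','wrist'):
  c,_=snap(cam,'z23'+cam+'.png')
  for n in('lid_hinge','lid_lip','cover'): print(cam,n,[(round(r['conf'],2),np.round(r['at'],4).tolist()) for r in mark_of(cam,n) if r['at'][0]>.4 and r['at'][1]>.15])
E
```

```text
t 35.65 F [ 0.85 -0.17  0.14] M [ 0.     0.029 -0.002] pos [0.6711 0.251  0.3615] x-axis [ 0.9991  0.042  -0.0014]
tip slab xy [0.2852 0.2142] z if flat 0.3076
top lid_hinge [(0.94, [0.6154, 0.2507, 0.0479])]
top lid_lip [(0.57, [0.6109, 0.2475, 0.2015])]
top cover [(0.68, [0.5291, 0.2412, 0.021])]
scene lid_hinge [(0.57, [0.6138, 0.2488, 0.0507])]
scene lid_lip [(0.82, [0.6146, 0.2506, 0.2085])]
scene cover [(0.47, [0.5325, 0.2413, 0.0227])]
wrist lid_hinge [(0.89, [0.6162, 0.2491, 0.0516])]
wrist lid_lip []
wrist cover []
```

View pics/w23.png

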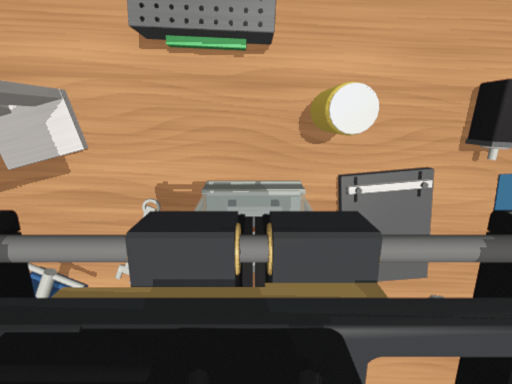

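View pics/z23scene.png

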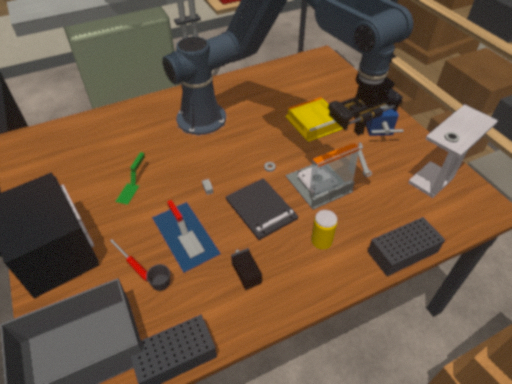

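Call:
{"fn": "send_rows", "kwargs": {"plan": [[[0,0,-0.5,0,1],[0,0,-0.9,0,1],[0,0,-1,0,1],[0,0,-1,0,1],[0,0,-1,0,1],[0,0,-0.8,0,1],[0,0,-0.4,0,1],[0,0,0,0,1],[-0.3,0,0,0,1],[-0.3,0,0,0,1],[-0.3,0,0,0,1],[0,0,0,0,1]]]}}

```text
time_s: 37.5
position: [0.643, 0.2511, 0.1955]
tcp_rot: [[0.999, 0.042, 0.0], [0.042, -0.999, 0.0], [0.0, -0.0, -1.0]]
force: [0.8, -0.0, 0.2]
opening: 0.006
```

```bash
python3 chk.py w24; python3 - <<'E'
from h import *
c,_=snap('scene','s24f.png'); cv2.imwrite('pics/s24.png',cv2.resize(c['img'][60:230,270:430],None,fx=3.5,fy=3.5,interpolation=cv2.INTER_CUBIC))
E
```

```text
t 37.6 F [ 0.28 -0.03  0.45] M [ 0.049 -0.018 -0.021] pos [0.6445 0.251  0.1953] x-axis [0.9991 0.0416 0.0016]
tip slab xy [0.2589 0.2175] z if flat 0.1418
```

View pics/s24.png

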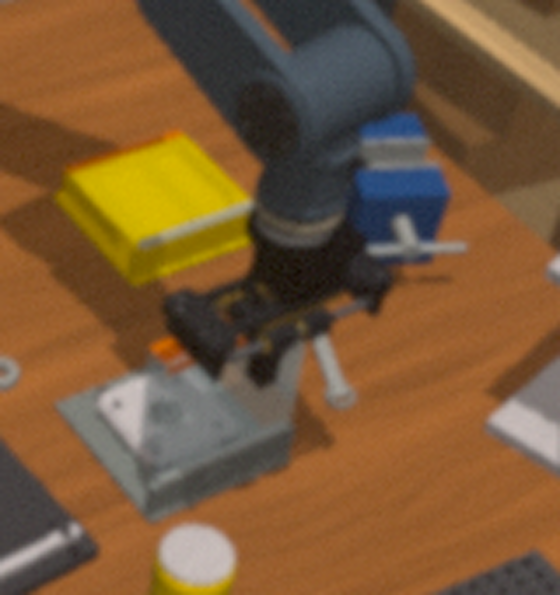

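Call:
{"fn": "send_rows", "kwargs": {"plan": [[[-0.22,-0.009,0,0,1],[-0.22,-0.009,0,0,1],[-0.22,-0.009,0,0,1],[-0.186,-0.008,-0.014,0,1],[-0.186,-0.008,-0.014,0,1],[-0.186,-0.008,-0.014,0,1],[-0.206,-0.008,-0.051,0,1],[-0.206,-0.008,-0.051,0,1],[-0.206,-0.008,-0.051,0,1],[-0.206,-0.008,-0.051,0,1],[0,0,0,0,1]]]}}

```text
time_s: 38.8
position: [0.5815, 0.2482, 0.1863]
tcp_rot: [[0.999, 0.042, -0.003], [0.042, -0.999, -0.0], [-0.003, 0.0, -1.0]]
force: [-0.6, 0.3, -0.6]
opening: 0.005
```

```bash
python3 chk.py w25; python3 - <<'E'
from h import *
c,_=snap('scene','s25f.png'); cv2.imwrite('pics/s25.png',cv2.resize(c['img'][60:230,270:430],None,fx=3.5,fy=3.5,interpolation=cv2.INTER_CUBIC))
E
```

```text
t 38.9 F [-0.16  0.47 -0.07] M [ 0.039  0.031 -0.024] pos [0.5822 0.2484 0.1865] x-axis [ 0.9991  0.0413 -0.0022]
tip slab xy [0.1966 0.2228] z if flat 0.1325
```

View pics/s25.png

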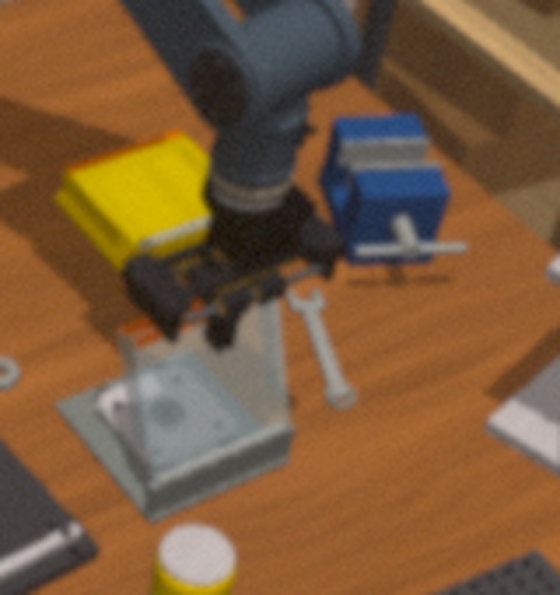

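Call:
{"fn": "send_rows", "kwargs": {"plan": [[[-0.193,-0.008,-0.091,0,1],[-0.193,-0.008,-0.091,0,1],[-0.193,-0.008,-0.091,0,1],[-0.193,-0.008,-0.091,0,1],[-0.172,-0.007,-0.127,0,1],[-0.172,-0.007,-0.127,0,1],[-0.172,-0.007,-0.127,0,1],[-0.172,-0.007,-0.127,0,1],[-0.142,-0.006,-0.158,0,1],[-0.142,-0.006,-0.158,0,1],[-0.142,-0.006,-0.158,0,1],[-0.142,-0.006,-0.158,0,1]]]}}

```text
time_s: 40.2
position: [0.5222, 0.2457, 0.1413]
tcp_rot: [[0.999, 0.041, 0.0], [0.041, -0.999, 0.0], [0.0, -0.0, -1.0]]
force: [0.5, 0.4, 1.4]
opening: 0.003
```

```bash
python3 chk.py w26; python3 - <<'E'
from h import *
c,_=snap('scene','s26f.png'); cv2.imwrite('pics/s26.png',cv2.resize(c['img'][60:230,270:430],None,fx=3.5,fy=3.5,interpolation=cv2.INTER_CUBIC))
E
```

```text
t 40.3 F [0.24 0.07 0.54] M [ 0.008 -0.09   0.01 ] pos [0.5209 0.2456 0.1408] x-axis [ 0.9991  0.0414 -0.0028]
tip slab xy [0.1354 0.2278] z if flat 0.0867
```

View pics/s26.png

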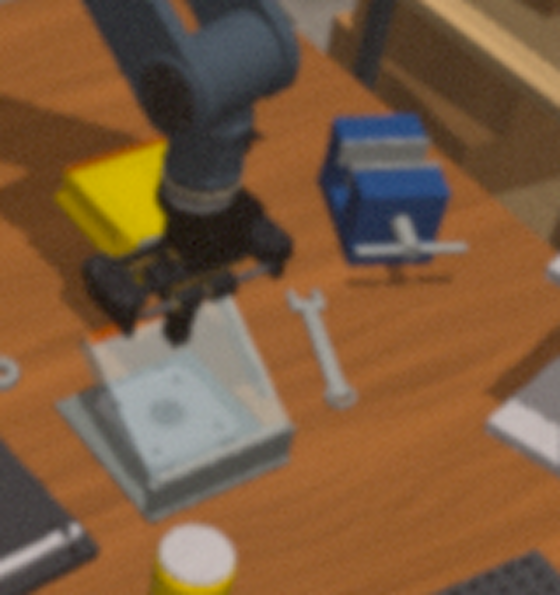

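View pics/w26.png

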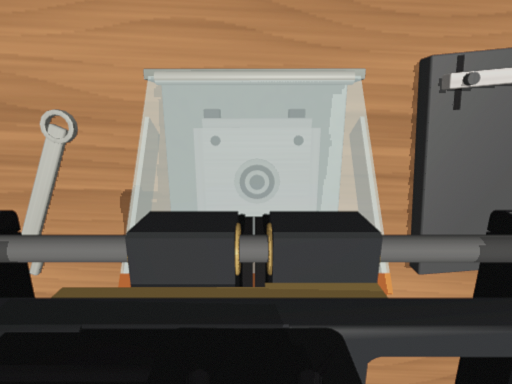

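Call:
{"fn": "send_rows", "kwargs": {"plan": [[[-0.108,-0.004,-0.184,0,1],[-0.108,-0.004,-0.184,0,1],[-0.108,-0.004,-0.184,0,1],[-0.108,-0.004,-0.184,0,1],[-0.069,-0.003,-0.201,0,1],[-0.069,-0.003,-0.201,0,1],[-0.069,-0.003,-0.201,0,1],[-0.069,-0.003,-0.201,0,1],[-0.028,-0.001,-0.2,0,1],[-0.028,-0.001,-0.2,0,1],[0,0,0,0,1]]]}}

```text
time_s: 41.5
position: [0.4985, 0.2446, 0.0825]
tcp_rot: [[0.999, 0.041, -0.002], [0.041, -0.999, -0.001], [-0.002, 0.001, -1.0]]
force: [0.5, -0.2, -0.9]
opening: 0.006
```

Call:
{"fn": "send_rows", "kwargs": {"plan": [[[-0.028,0,-0.1,0,1],[-0.02,0,-0.1,0,1],[0,0,-0.07,0,1],[0,0,0,0,1]]]}}

```text
time_s: 41.9
position: [0.4979, 0.2448, 0.0752]
tcp_rot: [[0.999, 0.041, -0.0], [0.041, -0.999, -0.0], [-0.0, 0.0, -1.0]]
force: [0.2, 0.2, -0.7]
opening: 0.006
```

Call:
{"fn": "send_rows", "kwargs": {"plan": [[[0,0,-0.05,0,1],[0,0,-0.05,0,1],[0,0,0,0,1]]]}}

```text
time_s: 42.2
position: [0.4978, 0.2448, 0.0723]
tcp_rot: [[0.999, 0.041, -0.0], [0.041, -0.999, -0.0], [-0.0, 0.0, -1.0]]
force: [-0.3, 0.3, -0.5]
opening: 0.01
```

Call:
{"fn": "send_rows", "kwargs": {"plan": [[[0,0,-0.04,0,1],[0,0,-0.02,0,1],[0,0,0,0,1]]]}}

```text
time_s: 42.5
position: [0.498, 0.2449, 0.0714]
tcp_rot: [[0.999, 0.041, 0.0], [0.041, -0.999, 0.0], [0.0, -0.0, -1.0]]
force: [-1.2, -0.2, 6.1]
opening: 0.005
```

Call:
{"fn": "send_rows", "kwargs": {"plan": [[[0,0,-0.012,0,1],[0,0,0,0,1]]]}}

```text
time_s: 42.7
position: [0.498, 0.2449, 0.0714]
tcp_rot: [[0.999, 0.041, 0.0], [0.041, -0.999, 0.0], [0.0, -0.0, -1.0]]
force: [-2.1, -1.6, 8.6]
opening: 0.006
```

```bash
python3 chk.py w27
```

```text
t 42.8 F [-1.93 -1.08  8.  ] M [-0.054  0.371 -0.005] pos [0.498  0.2449 0.0714] x-axis [9.991e-01 4.140e-02 3.000e-04]
tip slab xy [0.1127 0.23  ] z if flat 0.0177
```

Call:
{"fn": "send_rows", "kwargs": {"plan": [[[0,0,0.3,0,1],[0,0,0.6,0,1],[0,0,1,0,1],[0,0,1,0,1],[0,0,1,0,1],[0,0,1,0,1],[-0.5,0,1,0,1],[-0.8,0,0.8,0,1],[-0.5,0,0.5,0,1],[0,0,0,0,1],[0,0,0,0,1]]]}}

```text
time_s: 43.95
position: [0.4444, 0.2449, 0.2865]
tcp_rot: [[0.999, 0.042, 0.002], [0.042, -0.999, 0.0], [0.002, -0.0, -1.0]]
force: [0.6, 0.8, 0.5]
opening: 0.004
```

```bash
python3 chk.py w28; python3 - <<'E'
from h import *
for cam in('scene','top','wrist'):
  c,_=snap(cam,'z28'+cam+'.png')
  for n in('lid_lip','cover','lifter','mat','nest','lid_hinge'): print(cam,n,[(round(r['conf'],2),np.round(r['at'],4).tolist()) for r in mark_of(cam,n)])
im=cv2.imread('pics/z28scene.png'); cv2.imwrite('pics/z28c.png',cv2.resize(im[110:270,120:400],None,fx=2.8,fy=2.8,interpolation=cv2.INTER_CUBIC))
E
```

```text
t 44.05 F [0.18 0.4  0.1 ] M [ 0.046 -0.022 -0.016] pos [0.4445 0.2447 0.2854] x-axis [ 9.992e-01  4.100e-02 -8.000e-04]
tip slab xy [0.0596 0.2365] z if flat 0.2316
scene lid_lip [(0.94, [0.4608, 0.2411, 0.0552]), (0.59, [0.1596, 0.4078, 0.0546])]
scene cover [(0.5, [0.3752, -0.1255, 0.0003])]
scene lifter [(0.64, [0.25, -0.3624, 0.0003]), (0.6, [0.5339, -0.2617, 0.0058])]
scene mat [(0.74, [0.5396, -0.2641, -0.0069])]
scene nest [(0.81, [0.2283, 0.4097, 0.0235]), (0.62, [0.529, 0.2403, 0.0213])]
scene lid_hinge [(0.95, [0.3124, 0.4118, 0.0472]), (0.65, [0.614, 0.2499, 0.049]), (0.15, [0.3756, -0.1253, -0.0021])]
top lid_lip [(0.63, [0.4589, 0.2463, 0.0521])]
top cover []
top lifter [(0.86, [0.5365, -0.2625, 0.004]), (0.86, [0.2476, -0.3596, -0.0007])]
top mat [(0.74, [0.5345, -0.2639, 0.0002]), (0.34, [0.5296, 0.2425, 0.0257])]
top nest [(0.7, [0.5328, 0.246, 0.0264])]
top lid_hinge [(0.88, [0.6168, 0.2475, 0.0492])]
wrist lid_lip [(0.73, [0.4585, 0.2443, 0.0526]), (0.3, [0.5054, 0.462, 0.0007])]
wrist cover []
wrist lifter []
wrist mat []
wrist nest [(0.83, [0.5266, 0.2425, 0.0212])]
wrist lid_hinge [(0.97, [0.3145, 0.4085, 0.0495]), (0.88, [0.6129, 0.2496, 0.0503])]
```

View pics/z28c.png

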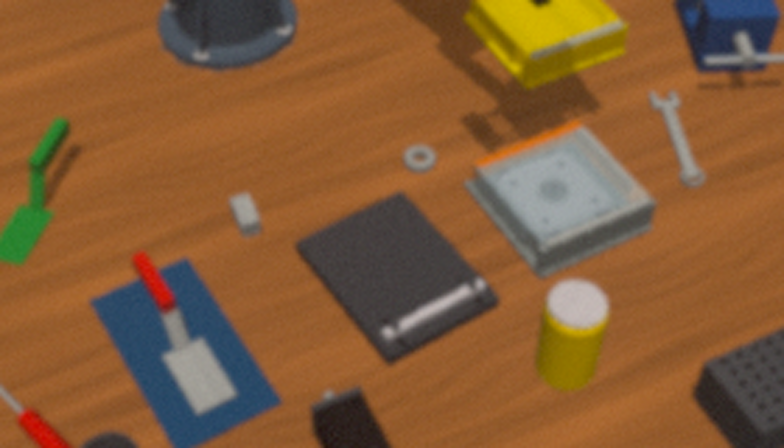

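View pics/z28wrist.png

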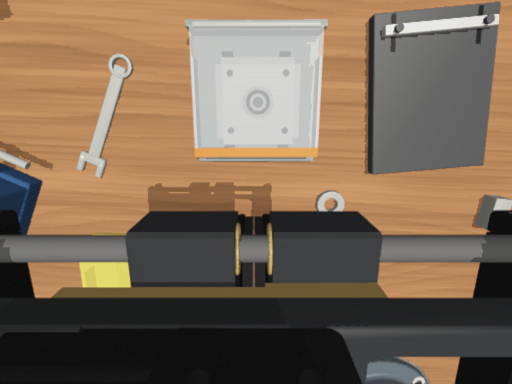

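```bash
python3 -c "
from rig import bot
print(bot.hand_in())"
```

```text
the job is handed in; nothing more can be done
None
```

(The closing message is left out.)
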